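# Change the stirring-rod dispenser over to long rods

## Task

Change the rod dispenser over to the long stirring rods: first draw the divider plate up out of its grooves in the dispenser and lay it flat on the desk. Then turn the refill box so that its slot lines up with the dispenser's mouth, tip it so that all its rods roll out through the slot into the dispenser, and stand the empty box upright on the desk again; put the single rods from the rod rest in as well. Last, close the dispenser with its lid, the rib under it fully home in the divider's grooves and the lid flat on the rim all round, and leave the bottles and cups where they stand.

Things in the scene. Friction and masses are not known exactly. Their poses are not given: they have to be found in the camera images.
- dispenser: Plywood rod dispenser, fixed: a gravity magazine 190 long (own y), 105 wide (x), 119 mm high, open at the top, pick-up trough low along its front (-x). Origin: centre of its underside, z up. Inside, an upright channel 156 mm long (y) and 25 mm wide (x) from x = -12.5 to 12.5; from 95 mm up its long sides flare at 45 degrees into a V hopper, 73 mm wide at the top.
- mouth (a point): Centre of the dispenser's open top, at the height of its rim, 119 mm above the desk; axes as the dispenser's. Nothing of the dispenser is higher.
- groove (a point): Midway between the dispenser's two upright grooves, at the foot of the V hopper: y = +25 mm from the dispenser's centre, 95 mm above the desk. One groove is in each long side of the channel, 10 mm wide (y), their bottoms 35 mm apart (x); they are cut through the hopper slopes too and are open at the top.
- divider_grip (a point): Aluminium divider plate, 120 mm tall (own z), 32 wide (own x), 5 mm thick (own y), 50 g, standing upright in the dispenser's two grooves across the channel. The point is mid-width, 12 mm below the top edge; the plate reaches 108 mm below it. The top 38 mm stand out above the rim. It slides straight up with 2 mm play.
- case_grip (a point): Grey closed refill box 153 mm long (own y), 82 wide (x), 26 high, 220 to 370 g, with a black handle bar along y over its roof: 64 long, 10 thick (x), 14 mm high, open below for 24 mm between two end posts. The point is the bar's centre, 57 mm above the box's underside, over its middle; z up. Front (own -x): a slot 147 long, 17 mm high.
- case_lip (a point): Middle of the slot's lower edge: 41 mm in front (own -x) of the box's centre, 6 mm above its underside; axes as the box's. Rods lie along y in one layer behind it. Level they stay in; with the slot side tipped down about y they start to roll out at 20 to 30 degrees and are all out by 40. Tipped slowly they roll out gently, one after another.
- lid_grip (a point): Plywood lid, plate 168 mm long (own y), 86 wide (x), 6 thick, 130 to 210 g, with a handle bar along y on top: 64 long, 10 thick (x), 14 mm high, open below for 24 mm. The point is the bar's centre, 37 mm above the plate's underside; z up; 76 mm up while the lid stands on the desk. Closed: axes along the dispenser's, centred on the mouth, the point 156 mm above the desk.
- lid_rib (a point): Middle of the lower edge of the lid's cross rib: y = +25 mm, 39 mm below the plate. Rib 31 mm wide (x), 6 thick (y), the last 7 mm narrowed to 27 by 3 as a lead-in; it drops into the grooves with play 2 mm each way. End tongues 21 wide, 8 thick, 39 mm deep at y = +-66 enter the channel (play 2 mm in x). Out of line the lid stays 10 mm or more too high; end for end it does not go in.
- rest: Wooden rod rest, fixed, 104 mm (own x) by 136 mm (y); origin at the centre of its underside. Two notched rails 35 mm high at x = +-45 mm carry up to three single rods along x, at y = -45, 0 and 45 mm. Between the rails only its base, 6 mm thick. The desk between the rest and the lid, in front of the dispenser, is bare.
- rod_1_mid (a point): White plastic stirring rod, round, 12 mm thick, 140 mm long, rounded ends, 25 g; in the refill box at the start. The point is its middle; own x runs along it.
- rod_2_mid (a point): White plastic stirring rod, round, 12 mm thick, 140 mm long, rounded ends, 25 g; in the refill box at the start. The point is its middle; own x runs along it.
- rod_3_mid (a point): White plastic stirring rod, round, 12 mm thick, 140 mm long, rounded ends, 25 g; in the refill box at the start. The point is its middle; own x runs along it.
- rod_4_mid (a point): White plastic stirring rod, round, 12 mm thick, 140 mm long, rounded ends, 25 g; in the refill box at the start. The point is its middle; own x runs along it.
- rod_5_mid (a point): White plastic stirring rod, round, 12 mm thick, 140 mm long, rounded ends, 25 g; single, in a notch of the rod rest at the start, its middle 34 mm above the desk. The point is its middle; own x runs along it.
- rod_6_mid (a point): White plastic stirring rod, round, 12 mm thick, 140 mm long, rounded ends, 25 g; single, in a notch of the rod rest at the start, its middle 34 mm above the desk. The point is its middle; own x runs along it.
- rod_7_mid (a point): White plastic stirring rod, round, 12 mm thick, 140 mm long, rounded ends, 25 g; single, in a notch of the rod rest at the start, its middle 34 mm above the desk. The point is its middle; own x runs along it.
- dropper: Amber dropper bottle, 61 mm wide, 148 mm high; bystander. Origin: centre of its underside.
- cup_b: Clear dosing cup, 70 mm wide, 47 mm high; bystander. Origin: centre of its underside.
- reagent: Small amber bottle with white cap, 33 mm wide, 69 mm high; bystander. Origin: centre of its underside.

How it is judged:
By the outcome, as a careful person would: the job done as asked, in the order asked, and still so for the second after the job is handed in, with the robot touching nothing.
Of rod_1, rod_2, rod_3, rod_4 only 2 to 4 are there at a start; the rules pass over those that are not, and their reading is None.
Of rod_5, rod_6, rod_7 only 2 to 3 are there at a start; the rules pass over those that are not, and their reading is None.
At some moment in a run one of case may be knocked a few centimetres aside while the robot is not near it.
It also fails if it takes over 192 s, if anything falls off the work surface, if the arm or the gripper's body presses on something with over 40 N, if the wrist force passes 120 N, or if a joint passes its speed limit or range.

## Robot

A 6-joint arm with a two-finger parallel gripper is mounted at the origin on a cart in front of the work surface, level with it; the furniture and walls round the work are solid. World frame = base frame: x ahead of the robot, y to its left, z up, the work surface at z = 0. Lengths are in m, angles in rad, forces in N, time in s.
With the tool pointing down it reaches from about 0.225 to 0.875 m from the base axis. Payload 3.4 kg.
Tool frame: the origin (TCP) lies at the very end of the fingers, on their centre line; the grasp point (between the pads) lies 19 mm behind it; z points along the fingers, y is the line along which they close (so a half turn about z gives the same grasp; the last joint's range is limited). The gripper opens to 85 mm and grips with 20 to 120 N. Pads are 22 mm wide; open, the fingers measure 114 mm over their backs; the gripper's body (76 mm by 85 mm) begins 54 mm behind the grasp point. The pads swing forward as they close: fully open they stand 13 mm farther back than shut.
Start: joints at [1.189, 0.276, 1.505, -0, 1.361, -0.121], TCP at [0.148, 0.556, 0.231] pointing down, gripper open.
Joint ranges: [-2.89, 2.89], [-0.75, 2.08], [0.22, 2.7], [-1.18, 4.32], [0.11, 2.71], [-2.7, 2.7]. Speed limits (rad/s): [2.57, 2.57, 3.14, 3.14, 3.14, 3.14].

## Interface

Orientations are given as a unit quaternion [w, x, y, z].
In Python, from rig import get_state, optics, sign_off gives the robot as it stands.
- The arm moves only by the tool send_rows, never from a script. Its argument "increments" is a list of rows, each an object with "gripper": the gripper's target within -1 to 1 (shut at 1, half-way at 0, fully open at -1); "linear": the shift along the world's x, y, z in m, a list of three; "delta_rot": the turn, a rotation vector about the world's x, y, z in rad, a list of three. In form: [{"gripper": gripper, "linear": [dx, dy, dz], "delta_rot": [rx, ry, rz]}, ...]. A call has 1 to 8 rows; each row is the pose to reach, as a shift and turn from the pose commanded when the call began; what a row does not reach only later rows make up. A row lasts 1/10 s, in which the tool goes at most 50 mm and 8.59 degrees, less where a joint would pass 70% of its speed; a pose out of reach is approached as far as the arm can. A call with a gripper value outside its range is refused whole. The fingers move at their own pace and stop on an object; "newtons" is the grip in N (left out, the last holds). Time passes only in rows, so rows that repeat a pose let the fingers close. It gives the time, the measured TCP pose, the force, the opening and the grip force at its end, in the units of the state.
- get_state(): the state, without advancing time (a new reading comes with each control period).
- optics.get_image(name): name is "scene" or "top" or "wrist"; returns a dict with "pixels" (400x640x3 uint8, blue, green, red), "K" (3x3 intrinsics, pixels), "rvec" (rotation vector, rad) and "tvec" (3), from world to camera coordinates, as OpenCV has them; the wrist camera has in their place "T_tool_cam" (4x4, takes a point from camera to tool coordinates, whose origin is the TCP and whose axes are the flange's). Camera axes: x right, y down, z forward; pixel columns grow to the right and rows downward; lengths in m; the calibration is good to about 2 mm. A picture is of the moment at which its call begins: read the wrist's pose just before it. There is no depth.
- sign_off(): hands the job in; it is judged then, once.
The state is a dict: "clock": time; "qpos": joint angles; "qd": joint speeds; "effort": joint torques, N m; "position": TCP position; "ee_rot": TCP orientation; "contact_force": force on the tool from outside, world axes, zero at the start; "moment": the same for the moment, N m; "width": finger opening in m; "gripper_force": force on a finger pad.
Only numpy, scipy, OpenCV 4.12 (cv2) and the standard library are available. Lean on these libraries where they do the work, as an engineer would, in place of code of your own. Each camera call takes 0.05 s, during which the arm holds its last target. There are 200 camera calls.

## Working session

There is one attempt and no reset: what is moved stays moved. The work goes in short steps, Python scripts to look and compute and a tool call to move; the robot and the scene stay as the last step left them, time stands still between calls to the robot, and variables do not carry over. Pictures are saved under pics/ and viewed, at most 14 in all, crops included, and the job is handed in when it is done.

Besides the shell and the picture viewer there is one more tool, called after "Request:" by a JSON object that holds its "method" and its "body". send_rows: Moves the arm, as the interface text tells. Its arguments: {"type":"object","properties":{"increments":{"type":"array"},"newtons":{"type":"number"}},"required":["increments"]}

```bash
ls; mkdir -p pics; python3 - <<'E'
from rig import get_state, optics
import cv2,pickle
s=get_state();print(s)
for n in("scene","top"):
    d=optics.get_image(n);cv2.imwrite(f"pics/{n}0.png",d["pixels"]);pickle.dump(d,open(f"{n}0.pkl","wb"))
    print(n,d["K"],d["rvec"],d["tvec"])
E
```

```text
pics
{'clock': 0.0, 'qpos': array([ 1.18900405e+00,  2.76546058e-01,  1.50614178e+00,  1.53964197e-05,
        1.36067852e+00, -1.20983836e-01]), 'qd': array([-0.00065347,  0.0011135 ,  0.00204039,  0.00039654, -0.00093963,
        0.00051564]), 'effort': array([-8.01943988e-04, -4.16782379e+01, -2.45799047e+01, -1.31824663e-04,
        1.16068256e-02,  2.32624109e-05]), 'position': array([0.14806275, 0.55506224, 0.23046416]), 'ee_rot': array([-2.27894758e-04,  1.30036488e-01,  9.91508813e-01, -8.57106718e-04]), 'contact_force': array([-1.19120495, -0.58182097, -1.08483394]), 'moment': array([ 0.04185737, -0.02566776,  0.02521455]), 'gripper_force': 0.0, 'width': 0.0854073212505506}
scene [[481.93918644   0.         319.80326159]
 [  0.         481.93918644 198.0711181 ]
 [  0.           0.           1.        ]] [ 2.20265017 -0.6126566   0.27189282] [-0.38184315  0.28060167  1.28410763]
top [[385.59011808   0.         319.02728453]
 [  0.         385.59011808 192.90831447]
 [  0.           0.           1.        ]] [ 2.22316504 -2.16744263  0.08857513] [0.0663237  0.49368831 1.23815373]
```

View pics/top0.png

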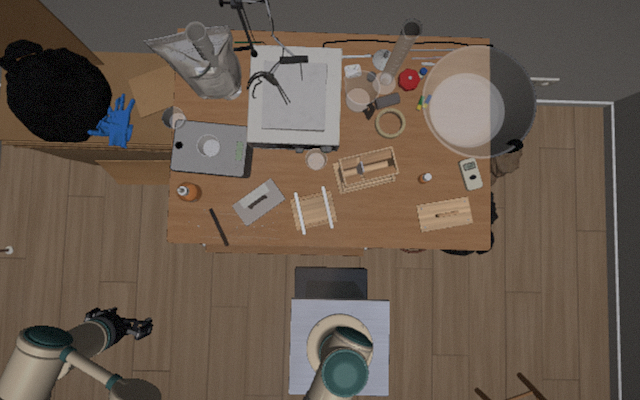

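View pics/scene0.png

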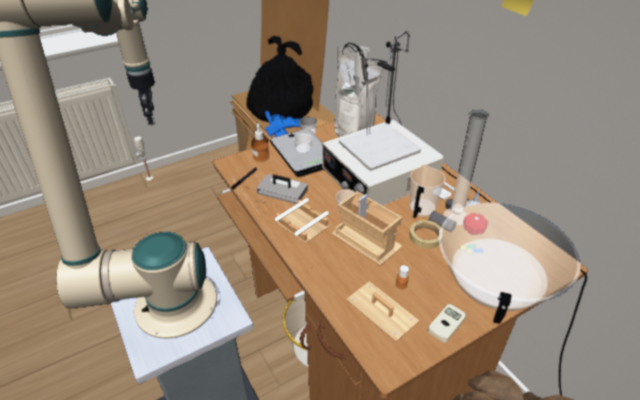

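Top view: dispenser at about (366,169), rest (314,210) with two rods, refill box (259,202), lid (445,214), reagent (425,178), cup (316,160), dropper (188,191). Enlarging for measurement.

```bash
cat > h.py <<'E'
import numpy as np,cv2,pickle
from scipy.spatial.transform import Rotation as R
def cam(d):
    return np.array(d["K"]),cv2.Rodrigues(np.array(d["rvec"],float))[0],np.array(d["tvec"],float).ravel()
def proj(d,P):
    K,r,t=cam(d);c=np.atleast_2d(P)@r.T+t;q=c@K.T;return q[:,:2]/q[:,2:]
def unproj(d,uv,z):
    K,r,t=cam(d);o=-r.T@t;v=r.T@np.linalg.solve(K,np.array([uv[0],uv[1],1.]));return o+v*(z-o[2])/v[2]
def load(n):return pickle.load(open(n+".pkl","rb"))
def crop(d,x0,y0,w,h,s):
    return cv2.resize(d["pixels"][y0:y0+h,x0:x0+w],None,fx=s,fy=s,interpolation=cv2.INTER_CUBIC)
def wristcam(d,s):
    """extrinsics from state s"""
    q=np.array(s["ee_rot"]);T=np.eye(4);T[:3,:3]=R.from_quat(q[[1,2,3,0]]).as_matrix();T[:3,3]=s["position"]
    M=np.linalg.inv(T@np.array(d["T_tool_cam"]));return dict(pixels=d["pixels"],K=d["K"],rvec=cv2.Rodrigues(M[:3,:3])[0].ravel(),tvec=M[:3,3])
def snap(name):
    from rig import get_state,optics
    s=get_state();d=optics.get_image(name)
    return wristcam(d,s) if name=="wrist" else d
E
python3 - <<'E'
from h import *
t=load("top0")
a=crop(t,225,142,180,100,4.4)
cv2.imwrite("pics/c1.png",a);
s=load("scene0")
b=np.hstack([crop(s,255,160,150,105,4),]);c=crop(s,335,255,90,90,2)
cv2.imwrite("pics/c2.png",cv2.resize(s["pixels"][160:345,220:440],None,fx=3.2,fy=3.2,interpolation=cv2.INTER_CUBIC))
for n,uv,z in[("disp",(366,169),.119),("rest",(314,210),.03),("case",(259,202),.03),("lid",(445,214),.05),("reag",(425,178),.03),("cup",(316,160),.03),("drop",(188,191),.07)]:print(n,unproj(t,uv,z).round(3))
E
```

```text
disp [ 0.561 -0.059  0.119]
rest [0.436 0.094 0.03 ]
case [0.457 0.27  0.03 ]
lid [ 0.433 -0.321  0.05 ]
reag [ 0.548 -0.263  0.03 ]
cup [0.597 0.091 0.03 ]
drop [0.484 0.485 0.07 ]
```

View pics/c1.png

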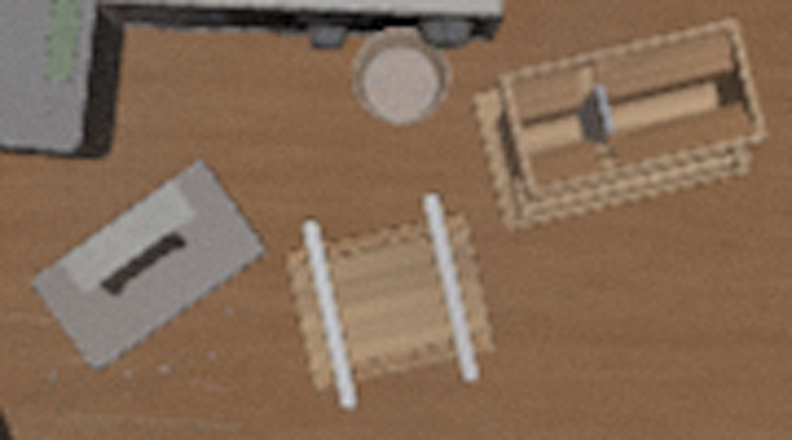

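View pics/c2.png

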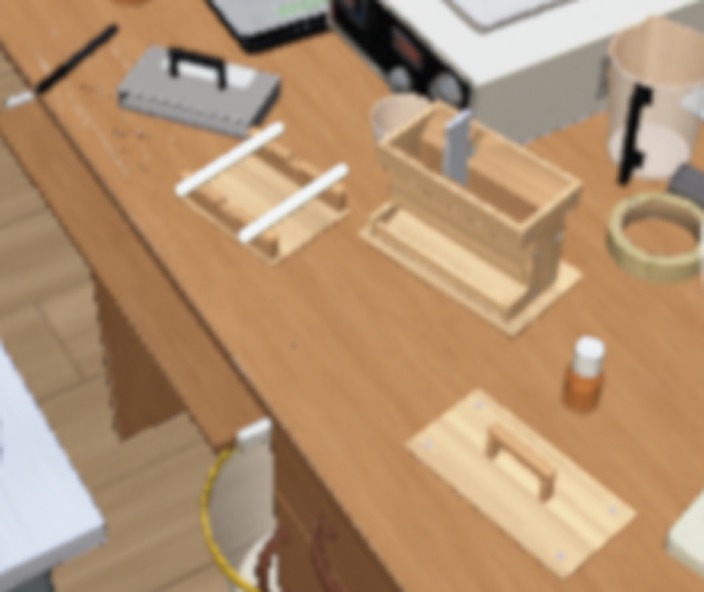

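Rim corners in c1 at about (499,78),(737,22),(765,137),(530,193). Divider is at (600,110), left of centre, so dispenser +y points left. Two rods lie on the rest. The slot side of the box faces lower right. I'll compute rough poses from these.

```bash
python3 - <<'E'
from h import *
t=load("top0");s=load("scene0")
A=lambda u,v:(u/4.4+225-.4,v/4.4+142-.4)
B=lambda u,v:(u/3.2+220-.3,v/3.2+160-.3)
def quad(d,f,pts,z):
    P=np.array([unproj(d,f(*p),z) for p in pts]);return P
def rep(n,P):
    # pts order a,b,c,d : long edges a-b, d-c ; y axis = left->..., 
    v=(P[0]-P[1]+P[3]-P[2])/2;w=(P[0]-P[3]+P[1]-P[2])/2
    print(n,P.mean(0).round(4),"long",np.linalg.norm(v).round(4),"wide",np.linalg.norm(w).round(4),"yaw",np.degrees(np.arctan2(-v[0],v[1])).round(1),np.degrees(np.arctan2(w[1],w[0])).round(1))
rep("rim top",quad(t,A,[(499,78),(737,22),(765,137),(530,193)],.119))
rep("rim scn",quad(s,B,[(433,101),(582,183),(528,235),(378,144)],.119))
rep("case top",quad(t,A,[(35,282),(200,160),(265,250),(98,367)],.026))
rep("case scn",quad(s,B,[(153,48),(280,76),(245,128),(118,95)],.026))
rep("lid scn",quad(s,B,[(477,388),(635,513),(562,577),(407,446)],.045))
rep("lid top",quad(t,lambda u,v:(u,v),[(417,207),(470,198),(474,224),(421,231)],.045))
for n,a,b in(("rodA",(311,225),(348,403)),("rodB",(431,199),(471,377))):
    P=quad(t,A,[a,b],.034);print(n,P.mean(0).round(4),np.linalg.norm(P[0]-P[1]).round(3),np.degrees(np.arctan2(*(P[0]-P[1])[[1,0]])))
print("div",unproj(t,A(599,97),.157),unproj(s,B(458,115),.157))
print("edge",[unproj(t,p,0).round(3) for p in((330,246),(200,246),(450,248))])
print("hot",unproj(t,(339,146),.1),unproj(s,(358,202),0), unproj(s,(365,188),.1))
E
```

```text
rim top [ 0.5699 -0.066   0.119 ] long 0.1666 wide 0.0813 yaw 14.9 15.3
rim scn [ 0.5687 -0.0704  0.119 ] long 0.1712 wide 0.0829 yaw 15.8 18.7
case top [0.4578 0.2722 0.026 ] long 0.1484 wide 0.0795 yaw 37.5 37.9
case scn [0.4547 0.2657 0.026 ] long 0.1463 wide 0.0883 yaw 38.1 38.0
lid scn [ 0.4325 -0.3234  0.045 ] long 0.1651 wide 0.0844 yaw 11.1 12.3
lid top [ 0.4301 -0.3247  0.045 ] long 0.1719 wide 0.0801 yaw 9.9 9.4
rodA [0.4251 0.1399 0.034 ] 0.132 13.355019298822285
rodB [0.4462 0.0522 0.034 ] 0.132 14.025015641495846
div [ 0.57080508 -0.03807623  0.157     ] [ 0.56473672 -0.04116501  0.157     ]
edge [array([0.32 , 0.038, 0.   ]), array([0.31 , 0.461, 0.   ]), array([ 0.323, -0.355,  0.   ])]
hot [0.63162789 0.02254477 0.1       ] [0.64612068 0.09095524 0.        ] [0.63278361 0.04041826 0.1       ]
```

Request:
{"method": "send_rows", "body": {"increments": [{"gripper": -1, "linear": [0.026, -0.037, 0.01], "delta_rot": [0, 0, 0.07]}, {"gripper": -1, "linear": [0.052, -0.075, 0.02], "delta_rot": [0, 0, 0.14]}, {"gripper": -1, "linear": [0.078, -0.112, 0.03], "delta_rot": [0, 0, 0.2]}, {"gripper": -1, "linear": [0.104, -0.149, 0.04], "delta_rot": [0, 0, 0.26]}, {"gripper": -1, "linear": [0.13, -0.186, 0.05], "delta_rot": [0, 0, 0.32]}, {"gripper": -1, "linear": [0.156, -0.223, 0.06], "delta_rot": [0, 0, 0.4]}, {"gripper": -1, "linear": [0.182, -0.26, 0.07], "delta_rot": [0, 0, 0.46]}, {"gripper": -1, "linear": [0.208, -0.298, 0.08], "delta_rot": [0, 0, 0.52]}]}}

```text
clock: 0.9
position: [0.3567, 0.2559, 0.3115]
ee_rot: [-0.0, -0.131, 0.991, 0.0]
contact_force: [0.7, 0.6, 0.7]
width: 0.0854
gripper_force: 0.0
```

Request:
{"method": "send_rows", "body": {"increments": [{"gripper": -1, "linear": [0.026, -0.037, 0.0], "delta_rot": [0, 0, 0]}, {"gripper": -1, "linear": [0.052, -0.075, 0.0], "delta_rot": [0, 0, 0]}, {"gripper": -1, "linear": [0.078, -0.112, 0], "delta_rot": [0, 0, 0]}, {"gripper": -1, "linear": [0.104, -0.149, 0], "delta_rot": [0, 0, 0]}, {"gripper": -1, "linear": [0.13, -0.186, 0], "delta_rot": [0, 0, 0]}, {"gripper": -1, "linear": [0.156, -0.223, 0], "delta_rot": [0, 0, 0]}, {"gripper": -1, "linear": [0.182, -0.26, 0], "delta_rot": [0, 0, 0]}, {"gripper": -1, "linear": [0.207, -0.298, 0], "delta_rot": [0, 0, 0]}]}}

```text
clock: 1.7
position: [0.5639, -0.042, 0.3108]
ee_rot: [-0.0, -0.129, 0.992, 0.0]
contact_force: [0.7, 1.2, 0.6]
width: 0.0852
gripper_force: 0.0
```

Request:
{"method": "send_rows", "body": {"increments": [{"gripper": -1, "linear": [0, 0, 0.0], "delta_rot": [0, 0, 0]}, {"gripper": -1, "linear": [0, 0, 0.0], "delta_rot": [0, 0, 0]}]}}

```text
clock: 1.9
position: [0.5631, -0.0411, 0.3102]
ee_rot: [-0.001, -0.128, 0.992, 0.001]
contact_force: [-0.2, 1.1, -0.3]
width: 0.0855
gripper_force: 0.0
```

```bash
cat >> h.py <<'E'
def pose():
    from rig import get_state
    s=get_state();q=np.array(s["ee_rot"]);M=R.from_quat(q[[1,2,3,0]]).as_matrix()
    print("t",round(s["clock"],2),"p",np.round(s["position"],4),"ytool",np.degrees(np.arctan2(M[1,1],M[0,1])).round(2),"z",M[:,2].round(3),"w",round(s["width"],4),"gf",round(s["gripper_force"],1),"F",np.round(s["contact_force"],1),"q",np.round(s["qpos"],2));return s
E
python3 - <<'E'
from h import *
pose();d=snap("wrist");pickle.dump(d,open("w1.pkl","wb"));cv2.imwrite("pics/w1.png",d["pixels"])
E
```

```text
t 1.9 p [ 0.5631 -0.0411  0.3102] ytool 104.74 z [-0.003  0.001 -1.   ] w 0.0855 gf 0.0 F [-0.2  1.1 -0.3] q [-0.2   0.23  1.38  0.    1.54 -2.02]
```

View pics/w1.png

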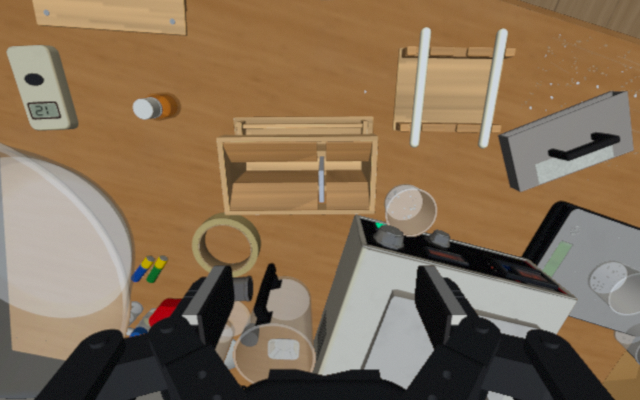

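Wrist view: rim corners at (217,137),(377,137),(377,212),(222,213); divider top edge around x=321, y 153–202; two rods on the rest, (425,30)-(415,143) and (502,32)-(485,146); grey box at right with its roof corners near (505,137),(630,92).

```bash
python3 - <<'E'
from h import *
d=load("w1")
U=lambda *p,z:np.array([unproj(d,q,z) for q in p])
P=U((377,137),(217,137),(222,213),(377,212),z=.119)
v=(P[0]-P[1]+P[3]-P[2])/2
print("rim",P.mean(0),np.linalg.norm(v),np.linalg.norm(P[0]-P[3]),np.degrees(np.arctan2(-v[0],v[1])))
for n,a,b in(("rodA",(502,32),(485,146)),("rodB",(426,30),(415,144))):
    Q=U(a,b,z=.034);print(n,Q.mean(0),np.linalg.norm(Q[0]-Q[1]),np.degrees(np.arctan2(*(Q[1]-Q[0])[[1,0]])))
b=cv2.resize(d["pixels"][120:220,210:390],None,fx=4,fy=4,interpolation=cv2.INTER_CUBIC)
# overlay expected model points
c=np.array([.570,-.067]);yaw=np.radians(15)
cv2.imwrite("pics/w1c.png",np.vstack([b[:, :720],cv2.resize(d["pixels"][85:195,490:640],(400,293))[:200].repeat(1,0).copy() if 0 else np.zeros((1,720,3),np.uint8)]))
E
```

```text
rim [ 0.56975317 -0.06736247  0.119     ] 0.16916525499053645 0.08276477401645564 14.946109171232118
rodA [0.42590149 0.14056119 0.034     ] 0.13338298376349597 15.47669531832236
rodB [0.4467714  0.05221487 0.034     ] 0.13281235183630238 14.45637783939527
```

View pics/w1c.png

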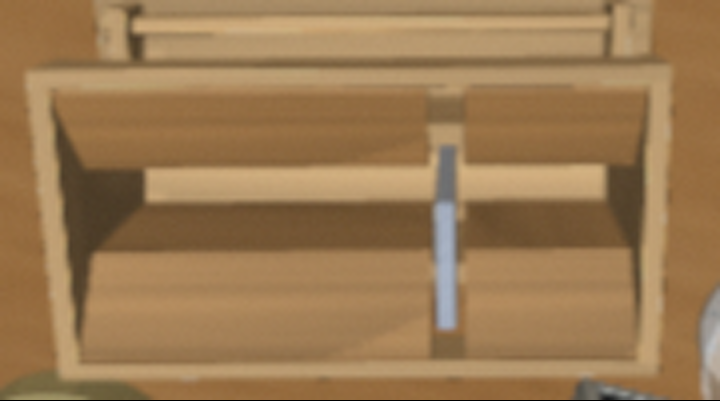

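```bash
python3 - <<'E'
from h import *
d=load("w1")
f=lambda u,v:((u-1.5)/4+210,(v-1.5)/4+120)
U=lambda *p,z:np.array([unproj(d,f(*q),z) for q in p])
P=U((670,66),(28,70),(60,378),(660,374),z=.119)
v=(P[0]-P[1]+P[3]-P[2])/2
print("rim",P.mean(0),np.linalg.norm(v),np.linalg.norm(P[0]-P[3]),np.degrees(np.arctan2(-v[0],v[1])))
print("edge dirs",[np.degrees(np.arctan2(-(a-b)[0],(a-b)[1])) for a,b in((P[0],P[1]),(P[3],P[2]))])
Q=U((445,203),(446,329),z=.157);print("div",Q.mean(0),np.linalg.norm(Q[0]-Q[1]),np.degrees(np.arctan2(*(Q[1]-Q[0])[[1,0]])))
E
```

```text
rim [ 0.57022412 -0.06726633  0.119     ] 0.16671882855378817 0.08489588191248533 15.124671601395866
edge dirs [np.float64(15.111072538706374), np.float64(15.138109882065322)]
div [ 0.56406675 -0.04337429  0.157     ] 0.03146088042828654 15.037311974562417
```

Request:
{"method": "send_rows", "body": {"increments": [{"gripper": -1, "linear": [0.001, -0.002, -0.04], "delta_rot": [0, 0, 0.006]}, {"gripper": -1, "linear": [0.001, -0.002, -0.08], "delta_rot": [0, 0, 0.006]}, {"gripper": -1, "linear": [0.001, -0.002, -0.12], "delta_rot": [0, 0, 0.006]}, {"gripper": -1, "linear": [0.001, -0.002, -0.155], "delta_rot": [0, 0, 0.006]}, {"gripper": -1, "linear": [0.001, -0.002, -0.175], "delta_rot": [0, 0, 0.006]}, {"gripper": -1, "linear": [0.001, -0.002, -0.184], "delta_rot": [0, 0, 0.006]}, {"gripper": -1, "linear": [0.001, -0.002, -0.184], "delta_rot": [0, 0, 0.006]}, {"gripper": 0.5, "linear": [0.001, -0.002, -0.184], "delta_rot": [0, 0, 0.006]}], "newtons": 30}}

```text
clock: 2.75
position: [0.565, -0.0419, 0.1287]
ee_rot: [0.001, -0.133, 0.991, -0.0]
contact_force: [0.0, 0.1, 0.2]
width: 0.0733
gripper_force: 0.0
```

Request:
{"method": "send_rows", "body": {"increments": [{"gripper": 1, "linear": [0, 0, 0], "delta_rot": [0, 0, 0]}, {"gripper": 1, "linear": [0, 0, 0], "delta_rot": [0, 0, 0]}, {"gripper": 1, "linear": [0, 0, 0], "delta_rot": [0, 0, 0]}, {"gripper": 1, "linear": [0, 0, 0], "delta_rot": [0, 0, 0]}, {"gripper": 1, "linear": [0, 0, 0], "delta_rot": [0, 0, 0]}, {"gripper": 1, "linear": [0, 0, 0], "delta_rot": [0, 0, 0]}, {"gripper": 1, "linear": [0, 0, 0], "delta_rot": [0, 0, 0]}, {"gripper": 1, "linear": [0, 0, 0], "delta_rot": [0, 0, 0]}]}}

```text
clock: 3.55
position: [0.5646, -0.0427, 0.1277]
ee_rot: [0.0, -0.132, 0.991, -0.0]
contact_force: [0.1, -1.2, 2.8]
width: 0.0049
gripper_force: 34.7
```

```bash
python3 -c "
from h import *
pose()"
```

```text
t 3.55 p [ 0.5646 -0.0427  0.1277] ytool 105.2 z [ 0.001 -0.    -1.   ] w 0.0049 gf 34.7 F [ 0.1 -1.2  2.8] q [-0.2   0.34  1.68 -0.    1.12 -2.03]
```

Request:
{"method": "send_rows", "body": {"increments": [{"gripper": 1, "linear": [0, 0, 0.01], "delta_rot": [0, 0, 0]}, {"gripper": 1, "linear": [0, 0, 0.025], "delta_rot": [0, 0, 0]}, {"gripper": 1, "linear": [0, 0, 0.04], "delta_rot": [0, 0, 0]}, {"gripper": 1, "linear": [0, 0, 0.055], "delta_rot": [0, 0, 0]}, {"gripper": 1, "linear": [0, 0, 0.07], "delta_rot": [0, 0, 0]}, {"gripper": 1, "linear": [0, 0, 0.085], "delta_rot": [0, 0, 0]}, {"gripper": 1, "linear": [0, 0, 0.1], "delta_rot": [0, 0, 0]}, {"gripper": 1, "linear": [0, 0, 0.11], "delta_rot": [0, 0, 0]}]}}

```text
clock: 4.35
position: [0.5644, -0.0421, 0.2387]
ee_rot: [0.001, -0.132, 0.991, 0.0]
contact_force: [0.2, -0.1, -0.6]
width: 0.0043
gripper_force: 34.1
```

Request:
{"method": "send_rows", "body": {"increments": [{"gripper": 1, "linear": [-0.008, -0.006, 0.01], "delta_rot": [0, 0, -0.14]}, {"gripper": 1, "linear": [-0.016, -0.012, 0.01], "delta_rot": [0, 0, -0.28]}, {"gripper": 1, "linear": [-0.025, -0.018, 0.01], "delta_rot": [0, 0, -0.42]}, {"gripper": 1, "linear": [-0.034, -0.024, 0.01], "delta_rot": [0, 0, -0.56]}, {"gripper": 1, "linear": [-0.043, -0.03, 0.01], "delta_rot": [0, 0, -0.7]}, {"gripper": 1, "linear": [-0.052, -0.036, 0.01], "delta_rot": [0, 0, -0.84]}, {"gripper": 1, "linear": [-0.06, -0.042, 0.01], "delta_rot": [0, 0, -0.98]}, {"gripper": 1, "linear": [-0.067, -0.048, 0.01], "delta_rot": [0, 0, -1.1]}]}}

```text
clock: 5.15
position: [0.4965, -0.0903, 0.2473]
ee_rot: [-0.0, 0.408, 0.913, 0.0]
contact_force: [0.1, -1.0, -0.5]
width: 0.0046
gripper_force: 34.2
```

Request:
{"method": "send_rows", "body": {"increments": [{"gripper": 1, "linear": [-0.008, -0.006, 0], "delta_rot": [0, 0, -0.14]}, {"gripper": 1, "linear": [-0.016, -0.012, 0], "delta_rot": [0, 0, -0.28]}, {"gripper": 1, "linear": [-0.025, -0.018, 0], "delta_rot": [0, 0, -0.42]}, {"gripper": 1, "linear": [-0.034, -0.024, 0], "delta_rot": [0, 0, -0.56]}, {"gripper": 1, "linear": [-0.043, -0.03, 0], "delta_rot": [0, 0, -0.7]}, {"gripper": 1, "linear": [-0.052, -0.036, 0], "delta_rot": [0, 0, -0.84]}, {"gripper": 1, "linear": [-0.06, -0.042, 0], "delta_rot": [0, 0, -0.98]}, {"gripper": 1, "linear": [-0.067, -0.048, 0], "delta_rot": [0, 0, -1.08]}]}}

```text
clock: 5.95
position: [0.4296, -0.1383, 0.2473]
ee_rot: [-0.0, 0.819, 0.574, -0.0]
contact_force: [0.8, -0.1, 0.7]
width: 0.0044
gripper_force: 34.2
```

```bash
python3 -c "
from h import *
pose()"
```

```text
t 5.95 p [ 0.4296 -0.1383  0.2473] ytool -19.98 z [-0.001  0.001 -1.   ] w 0.0044 gf 34.2 F [ 0.8 -0.1  0.7] q [-0.47  0.08  1.72  0.    1.35 -0.12]
```

Request:
{"method": "send_rows", "body": {"increments": [{"gripper": 1, "linear": [0, 0, -0.02], "delta_rot": [-0.045, -0.123, 0]}, {"gripper": 1, "linear": [0, 0, -0.04], "delta_rot": [-0.09, -0.246, 0]}, {"gripper": 1, "linear": [0, 0, -0.06], "delta_rot": [-0.135, -0.369, 0]}, {"gripper": 1, "linear": [0, 0, -0.08], "delta_rot": [-0.18, -0.492, 0]}, {"gripper": 1, "linear": [0, 0, -0.1], "delta_rot": [-0.225, -0.615, 0]}, {"gripper": 1, "linear": [0, 0, -0.12], "delta_rot": [-0.27, -0.738, 0]}, {"gripper": 1, "linear": [0, 0, -0.13], "delta_rot": [-0.315, -0.861, 0]}, {"gripper": 1, "linear": [0, 0, -0.14], "delta_rot": [-0.358, -0.984, 0]}]}}

```text
clock: 6.75
position: [0.448, -0.0965, 0.1389]
ee_rot: [0.223, 0.755, 0.57, 0.237]
contact_force: [1.0, 0.7, -1.1]
width: 0.0046
gripper_force: 34.2
```

Request:
{"method": "send_rows", "body": {"increments": [{"gripper": 1, "linear": [0, 0, -0.01], "delta_rot": [0, 0, 0]}, {"gripper": 1, "linear": [0, 0, -0.02], "delta_rot": [0, 0, 0]}, {"gripper": 1, "linear": [0, 0, -0.03], "delta_rot": [0, 0, 0]}, {"gripper": 1, "linear": [0, 0, -0.03], "delta_rot": [0, 0, 0]}]}}

```text
clock: 7.15
position: [0.4472, -0.0967, 0.1075]
ee_rot: [0.221, 0.756, 0.569, 0.236]
contact_force: [-0.4, -0.3, -0.9]
width: 0.005
gripper_force: 34.1
```

```bash
python3 -c "
from h import *
pose()"
```

```text
t 7.15 p [ 0.4472 -0.0967  0.1075] ytool -18.62 z [ 0.609 -0.066 -0.791] w 0.005 gf 34.1 F [-0.4 -0.3 -0.9] q [-0.61  0.03  2.46  1.38  0.3  -1.61]
```

Request:
{"method": "send_rows", "body": {"increments": [{"gripper": 1, "linear": [0, 0, 0.03], "delta_rot": [0.04, 0.11, 0]}, {"gripper": 1, "linear": [0, 0, 0.03], "delta_rot": [0.08, 0.22, 0]}, {"gripper": 1, "linear": [0, 0, 0.03], "delta_rot": [0.12, 0.33, 0]}, {"gripper": 1, "linear": [0, 0, 0.03], "delta_rot": [0.12, 0.33, 0]}]}}

```text
clock: 7.55
position: [0.4537, -0.0877, 0.1371]
ee_rot: [0.128, 0.773, 0.587, 0.203]
contact_force: [1.0, 1.3, -0.4]
width: 0.0043
gripper_force: 34.2
```

```bash
python3 -c "
from h import *
pose()"
```

```text
t 7.55 p [ 0.4537 -0.0877  0.1371] ytool -17.97 z [ 0.463  0.041 -0.885] w 0.0043 gf 34.2 F [ 1.   1.3 -0.4] q [-0.58 -0.    2.23  0.54  0.59 -0.71]
```

```bash
python3 - <<'E'
from h import *
import itertools
E=R.from_euler
T=R.from_quat(np.array([.773,.587,.203,.128]));q=[-.58,0,2.23,.54,.59,-.71]
# C: at q=(q1,..,down) z down, y along radial
def f(q,a,b):return E('Z',q[0])*E('Y',q[1]+q[2])*E('Z',a*q[3])*E('Y',q[4])*E('Z',b*q[5])
for a,b in itertools.product((1,-1),(1,-1)):
    print(a,b,(f(q,a,b).inv()*T).as_matrix().round(2).tolist())
E
```

```text
1 1 [[0.0, -1.0, -0.0], [1.0, 0.0, 0.0], [-0.0, -0.0, 1.0]]
1 -1 [[0.99, -0.15, 0.0], [0.15, 0.99, 0.0], [-0.0, -0.0, 1.0]]
-1 1 [[-0.65, -0.57, -0.51], [0.54, -0.81, 0.21], [-0.53, -0.14, 0.84]]
-1 -1 [[0.44, -0.89, 0.13], [0.72, 0.44, 0.53], [-0.53, -0.14, 0.84]]
```

```bash
cat > kin.py <<'E'
from h import *
from scipy.optimize import least_squares
E=R.from_euler
LO=np.array([-2.89,-.75,.22,-1.18,.11,-2.7]);HI=np.array([2.89,2.08,2.7,4.32,2.71,2.7])
D=[([1.189,.2765,1.5061,0,1.3607,-.121],[.1481,.5551,.2305]),([-.2,.23,1.38,0,1.54,-2.02],[.5631,-.0411,.3102]),([-.2,.34,1.68,0,1.12,-2.03],[.5646,-.0427,.1277]),
([-.47,.08,1.72,0,1.35,-.12],[.4296,-.1383,.2473]),([-.61,.03,2.46,1.38,.3,-1.61],[.4472,-.0967,.1075]),([-.58,0,2.23,.54,.59,-.71],[.4537,-.0877,.1371])]
def fk(q,p):
    off,h,L2,e,L3,Lt,bx=p
    v=np.array([bx,off,h])+E('Y',q[1]).apply([0,0,L2])+E('Y',q[1]+q[2]).apply([e,0,L3])
    Rm=E('Z',q[0])*E('Y',q[1]+q[2])*E('Z',q[3])*E('Y',q[4])*E('Z',q[5]+np.pi/2)
    return E('Z',q[0]).apply(v)+Rm.apply([0,0,Lt]),Rm
p0=np.array([.07,.2,.4,0,.4,.25,0])
prm=least_squares(lambda p:np.r_[np.concatenate([fk(q,p)[0]-x for q,x in D]),.005*(p-p0)],p0).x
def desired(alpha,phi,up_y=None):
    """tool down, y at angle alpha, then tilted phi toward direction alpha (fingers point that way)"""
    a=np.radians(alpha);R0=R.from_matrix(np.array([[np.sin(a),np.cos(a),0],[-np.cos(a),np.sin(a),0],[0,0,-1]]).reshape(3,3))
    return R.from_rotvec(np.radians(phi)*np.array([np.sin(a),-np.cos(a),0]))*R0
def ik(pos,Rd,q0):
    best=None
    for s in [np.array(q0)]+[np.clip(np.array(q0)+np.random.default_rng(i).normal(0,.8,6),LO+.02,HI-.02) for i in range(12)]:
        r=least_squares(lambda q:np.r_[(fk(q,prm)[0]-pos)*5,(fk(q,prm)[1].inv()*Rd).as_rotvec()],s,bounds=(LO,HI))
        if best is None or r.cost<best.cost-1e-6:best=r
    return best.x.round(2),round(best.cost,5)
if __name__=="__main__":
    print(prm.round(3),[np.round(fk(q,prm)[0]-x,3) for q,x in D])
    for al in(90,-90):
      for phi in(-60,60,-45,45): print(al,phi,*ik([.42,-.09,.06],desired(al,phi),[-.5,0,2.,0,1,0]))
    print("pour")
    for phi in(0,20,40,45):print(phi,*ik([.60,-.06,.17],desired(15,phi),[-.2,.3,1.7,0,1,0]),*ik([.57,-.06,.17],desired(15,phi),[-.2,.3,1.7,0,1,0]))
E
python3 kin.py
```

```text
[ 0.07   0.152  0.624  0.065  0.424  0.368 -0.001] [array([-0.001,  0.001,  0.001]), array([-0.   , -0.001, -0.001]), array([0.   , 0.   , 0.001]), array([-0.001, -0.   , -0.001]), array([-0.001,  0.001, -0.001]), array([ 0.002, -0.001,  0.001])]Traceback (most recent call last):
  File "kin.py", line 27, in <module>
    for phi in(-60,60,-45,45): print(al,phi,*ik([.42,-.09,.06],desired(al,phi),[-.5,0,2.,0,1,0]))
                                                               ~~~~~~~^^^^^^^^
  File "kin.py", line 16, in desired
    a=np.radians(alpha);R0=R.from_matrix(np.array([[np.sin(a),np.cos(a),0],[-np.cos(a),np.sin(a),0],[0,0,-1]]).reshape(3,3))
                           ~~~~~~~~~~~~~^^^^^^^^^^^^^^^^^^^^^^^^^^^^^^^^^^^^^^^^^^^^^^^^^^^^^^^^^^^^^^^^^^^^^^^^^^^^^^^^^^^^
  File "scipy/spatial/transform/_rotation.pyx", line 1143, in scipy.spatial.transform._rotation.Rotation.from_matrix
ValueError: Non-positive determinant (left-handed or null coordinate frame) in rotation matrix 0: [[ 1.000000e+00  6.123234e-17  0.000000e+00]
 [-6.123234e-17  1.000000e+00  0.000000e+00]
 [ 0.000000e+00  0.000000e+00 -1.000000e+00]].
```

```bash
sed -i 's/\[\[np.sin(a),np.cos(a),0\],\[-np.cos(a),np.sin(a),0\],\[0,0,-1\]\]/[[-np.sin(a),np.cos(a),0],[np.cos(a),np.sin(a),0],[0,0,-1]]/' kin.py; python3 kin.py
```

```text
[ 0.07   0.152  0.624  0.065  0.424  0.368 -0.001] [array([-0.001,  0.001,  0.001]), array([-0.   , -0.001, -0.001]), array([0.   , 0.   , 0.001]), array([-0.001, -0.   , -0.001]), array([-0.001,  0.001, -0.001]), array([ 0.002, -0.001,  0.001])]
90 -60 [ 0.35  0.62  2.11 -1.04  1.22 -0.41] 0.0
90 60 [-0.87  0.68  1.83  0.56  1.54 -2.7 ] 0.00229
90 -45 [ 0.23  0.45  2.12 -0.93  1.04 -0.66] 0.0
90 45 [-0.82  0.54  1.91  0.51  1.36 -2.68] 0.0
-90 -60 [-0.89  0.69  1.85  0.58  1.53  0.36] 0.0
-90 60 [ 0.34  0.62  2.1  -1.03  1.23  2.7 ] 0.00017
-90 -45 [-0.82  0.54  1.91  0.51  1.36  0.46] 0.0
-90 45 [ 0.23  0.45  2.12 -0.93  1.04  2.48] 0.0
pour
0 [-0.22  0.36  1.54  0.    1.24 -0.48] 0.0 [-0.23  0.31  1.61 -0.    1.22 -0.49] 0.0
20 [-0.34  0.21  1.82  0.26  0.84 -0.75] 0.0 [-0.36  0.17  1.87  0.27  0.83 -0.78] 0.0
40 [-0.5   0.15  2.1   0.97  0.57 -1.51] 0.0 [-0.54  0.11  2.15  0.98  0.59 -1.56] 0.0
45 [-0.54  0.16  2.16  1.23  0.57 -1.8 ] 0.0 [-0.59  0.12  2.21  1.23  0.6  -1.85] 0.0
```

```bash
cat >> kin.py <<'E'
def goto(pos,Rd):
    s=pose();q=np.array(s["ee_rot"]);Rc=R.from_quat(q[[1,2,3,0]])
    print("lin",(np.array(pos)-s["position"]).round(4),"rot",(Rd*Rc.inv()).as_rotvec().round(3))
E
python3 -c "
from kin import *
goto([.42,-.09,.17],desired(-90,0))"
```

```text
t 7.55 p [ 0.4537 -0.0877  0.1371] ytool -17.97 z [ 0.463  0.041 -0.885] w 0.0043 gf 34.2 F [ 1.   1.3 -0.4] q [-0.58 -0.    2.23  0.54  0.59 -0.71]
lin [-0.0337 -0.0023  0.0329] rot [ 0.276  0.439 -1.272]
```

Request:
{"method": "send_rows", "body": {"increments": [{"gripper": 1, "linear": [-0.004, 0, 0.006], "delta_rot": [0.026, 0.041, -0.12]}, {"gripper": 1, "linear": [-0.008, 0, 0.012], "delta_rot": [0.052, 0.083, -0.24]}, {"gripper": 1, "linear": [-0.012, 0, 0.018], "delta_rot": [0.078, 0.124, -0.36]}, {"gripper": 1, "linear": [-0.016, 0, 0.024], "delta_rot": [0.104, 0.166, -0.48]}, {"gripper": 1, "linear": [-0.02, 0, 0.03], "delta_rot": [0.13, 0.207, -0.6]}, {"gripper": 1, "linear": [-0.024, 0, 0.036], "delta_rot": [0.156, 0.248, -0.72]}, {"gripper": 1, "linear": [-0.028, 0, 0.04], "delta_rot": [0.182, 0.29, -0.84]}, {"gripper": 1, "linear": [-0.032, 0, 0.045], "delta_rot": [0.208, 0.331, -0.96]}]}}

```text
clock: 8.35
position: [0.4225, -0.088, 0.1828]
ee_rot: [0.037, 0.986, 0.154, 0.054]
contact_force: [0.5, -0.6, -1.4]
width: 0.0044
gripper_force: 34.1
```

```bash
python3 -c "
from kin import *
goto([.42,-.09,.13],desired(-90,-35))
goto([.42,-.09,.065],desired(-90,-60))"
```

```text
t 8.35 p [ 0.4225 -0.088   0.1828] ytool -72.48 z [ 0.118 -0.057 -0.991] w 0.0044 gf 34.1 F [ 0.5 -0.6 -1.4] q [-0.36  0.03  1.95 -0.01  1.03  0.91]
lin [-0.0025 -0.002  -0.0528] rot [ 0.68   0.201 -0.268]
t 8.35 p [ 0.4225 -0.088   0.1828] ytool -72.48 z [ 0.118 -0.057 -0.991] w 0.0044 gf 34.1 F [ 0.5 -0.6 -1.4] q [-0.36  0.03  1.95 -0.01  1.03  0.91]
lin [-0.0025 -0.002  -0.1178] rot [ 1.112  0.263 -0.225]
```

Request:
{"method": "send_rows", "body": {"increments": [{"gripper": 1, "linear": [0, 0, -0.012], "delta_rot": [0.139, 0.033, -0.028]}, {"gripper": 1, "linear": [0, 0, -0.026], "delta_rot": [0.278, 0.066, -0.056]}, {"gripper": 1, "linear": [0, 0, -0.04], "delta_rot": [0.417, 0.099, -0.084]}, {"gripper": 1, "linear": [-0.001, -0.001, -0.054], "delta_rot": [0.556, 0.132, -0.112]}, {"gripper": 1, "linear": [-0.001, -0.001, -0.069], "delta_rot": [0.695, 0.164, -0.141]}, {"gripper": 1, "linear": [-0.002, -0.001, -0.085], "delta_rot": [0.834, 0.197, -0.169]}, {"gripper": 1, "linear": [-0.002, -0.002, -0.1], "delta_rot": [0.973, 0.23, -0.197]}, {"gripper": 1, "linear": [-0.002, -0.002, -0.118], "delta_rot": [1.112, 0.263, -0.225]}]}}

```text
clock: 9.15
position: [0.4214, -0.0918, 0.0631]
ee_rot: [-0.501, 0.865, 0.001, 0.002]
contact_force: [0.7, -0.0, -0.7]
width: 0.0044
gripper_force: 34.2
```

Request:
{"method": "send_rows", "body": {"increments": [{"gripper": 1, "linear": [0, 0, 0], "delta_rot": [0, 0, 0]}, {"gripper": 1, "linear": [0, 0, 0], "delta_rot": [0, 0, 0]}]}}

```text
clock: 9.35
position: [0.4206, -0.0898, 0.0632]
ee_rot: [-0.501, 0.865, 0.002, 0.001]
contact_force: [-0.1, 0.8, 0.3]
width: 0.0042
gripper_force: 34.2
```

```bash
python3 -c "
from kin import *
goto([.42,-.09,.051],desired(-90,-60))"
```

```text
t 9.35 p [ 0.4206 -0.0898  0.0632] ytool -89.51 z [ 0.     0.867 -0.498] w 0.0042 gf 34.2 F [-0.1  0.8  0.3] q [-0.89  0.68  1.87  0.58  1.53  0.36]
lin [-0.0006 -0.0002 -0.0122] rot [-0.003  0.004 -0.002]
```

Request:
{"method": "send_rows", "body": {"increments": [{"gripper": 1, "linear": [0, 0, -0.007], "delta_rot": [0, 0, 0]}, {"gripper": 1, "linear": [0, 0, -0.0135], "delta_rot": [0, 0, 0]}, {"gripper": 1, "linear": [0, 0, -0.0135], "delta_rot": [0, 0, 0]}, {"gripper": 0.75, "linear": [0, 0, -0.0135], "delta_rot": [0, 0, 0]}, {"gripper": 0.7, "linear": [0, 0, -0.0135], "delta_rot": [0, 0, 0]}, {"gripper": 0.7, "linear": [0, 0, -0.0135], "delta_rot": [0, 0, 0]}, {"gripper": 0.7, "linear": [0, 0, -0.0135], "delta_rot": [0, 0, 0]}]}}

```text
clock: 10.05
position: [0.4211, -0.0896, 0.0503]
ee_rot: [-0.501, 0.866, 0.002, 0.003]
contact_force: [0.3, -1.3, -0.7]
width: 0.0128
gripper_force: 0.1
```

Request:
{"method": "send_rows", "body": {"increments": [{"gripper": 0.7, "linear": [0, -0.008, 0.0], "delta_rot": [0, 0, 0]}, {"gripper": 0.7, "linear": [0, -0.016, 0.0], "delta_rot": [0, 0, 0]}, {"gripper": 0.7, "linear": [0, -0.026, 0.004], "delta_rot": [0, 0, 0]}, {"gripper": 0.7, "linear": [0, -0.04, 0.01], "delta_rot": [0, 0, 0]}, {"gripper": 0.7, "linear": [0, -0.055, 0.02], "delta_rot": [0, 0, 0]}, {"gripper": 0.7, "linear": [0, -0.07, 0.04], "delta_rot": [0, 0, 0]}, {"gripper": 0.7, "linear": [0, -0.08, 0.07], "delta_rot": [0, 0, 0]}, {"gripper": 0.7, "linear": [0, -0.08, 0.11], "delta_rot": [0, 0, 0]}]}}

```text
clock: 10.85
position: [0.421, -0.172, 0.1605]
ee_rot: [-0.501, 0.866, 0.001, 0.003]
contact_force: [-0.4, 0.1, 0.7]
width: 0.0131
gripper_force: 0.0
```

```bash
python3 -c "
from kin import *
goto([.42,-.1,.30],desired(-90,0))
t=snap('top');s=snap('scene')
cv2.imwrite('pics/c3.png',np.vstack([crop(t,250,130,200,120,3),crop(s,260,160,200,160,1.5*2)[:240]]))"
```

```text
t 10.85 p [ 0.421  -0.172   0.1605] ytool -89.45 z [ 0.003  0.867 -0.498] w 0.0131 gf 0.0 F [-0.4  0.1  0.7] q [-0.97  0.6   1.67  0.53  1.8   0.46]
lin [-0.001   0.072   0.1395] rot [-1.049  0.005 -0.003]
```

View pics/c3.png

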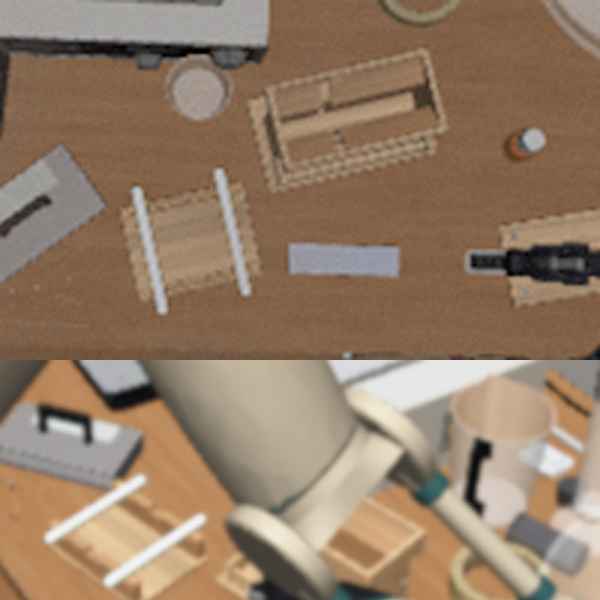

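Divider lies flat at (343,260) in this crop; rods still on the rest. Now to the refill box.

Request:
{"method": "send_rows", "body": {"increments": [{"gripper": -1, "linear": [0.002, 0.01, 0.02], "delta_rot": [-0.13, 0, 0]}, {"gripper": -1, "linear": [0.004, 0.03, 0.04], "delta_rot": [-0.26, 0, 0]}, {"gripper": -1, "linear": [0.006, 0.055, 0.06], "delta_rot": [-0.39, 0, 0]}, {"gripper": -1, "linear": [0.008, 0.08, 0.08], "delta_rot": [-0.52, 0, 0]}, {"gripper": -1, "linear": [0.01, 0.11, 0.1], "delta_rot": [-0.65, 0, 0]}, {"gripper": -1, "linear": [0.012, 0.14, 0.12], "delta_rot": [-0.78, 0, 0]}, {"gripper": -1, "linear": [0.014, 0.17, 0.14], "delta_rot": [-0.91, 0, 0]}, {"gripper": -1, "linear": [0.015, 0.2, 0.15], "delta_rot": [-1.047, 0, 0]}]}}

```text
clock: 11.75
position: [0.4367, 0.0301, 0.3133]
ee_rot: [0.001, 1.0, 0.002, 0.005]
contact_force: [1.1, -0.2, -0.6]
width: 0.0855
gripper_force: 0.0
```

Request:
{"method": "send_rows", "body": {"increments": [{"gripper": -1, "linear": [0.002, 0.015, 0], "delta_rot": [0, 0, 0.14]}, {"gripper": -1, "linear": [0.004, 0.03, 0], "delta_rot": [0, 0, 0.28]}, {"gripper": -1, "linear": [0.006, 0.045, 0], "delta_rot": [0, 0, 0.42]}, {"gripper": -1, "linear": [0.008, 0.06, 0], "delta_rot": [0, 0, 0.56]}, {"gripper": -1, "linear": [0.01, 0.075, 0], "delta_rot": [0, 0, 0.7]}, {"gripper": -1, "linear": [0.012, 0.09, 0], "delta_rot": [0, 0, 0.84]}, {"gripper": -1, "linear": [0.014, 0.105, 0], "delta_rot": [0, 0, 0.98]}, {"gripper": -1, "linear": [0.016, 0.12, 0], "delta_rot": [0, 0, 1.12]}]}}

```text
clock: 12.55
position: [0.4519, 0.15, 0.3099]
ee_rot: [-0.002, 0.844, 0.536, -0.001]
contact_force: [-0.3, 0.6, 0.0]
width: 0.0854
gripper_force: 0.0
```

Request:
{"method": "send_rows", "body": {"increments": [{"gripper": -1, "linear": [0, 0.015, 0], "delta_rot": [0, 0, 0.14]}, {"gripper": -1, "linear": [0, 0.03, 0], "delta_rot": [0, 0, 0.28]}, {"gripper": -1, "linear": [0, 0.045, 0], "delta_rot": [0, 0, 0.42]}, {"gripper": -1, "linear": [0, 0.06, 0], "delta_rot": [0, 0, 0.56]}, {"gripper": -1, "linear": [0, 0.075, 0], "delta_rot": [0, 0, 0.7]}, {"gripper": -1, "linear": [0, 0.09, 0], "delta_rot": [0, 0, 0.84]}, {"gripper": -1, "linear": [0, 0.105, 0], "delta_rot": [0, 0, 0.98]}, {"gripper": -1, "linear": [0, 0.12, 0], "delta_rot": [0, 0, 1.11]}]}}

```text
clock: 13.35
position: [0.452, 0.2699, 0.3098]
ee_rot: [-0.002, 0.435, 0.9, -0.002]
contact_force: [0.7, 0.2, 0.4]
width: 0.0852
gripper_force: 0.0
```

Request:
{"method": "send_rows", "body": {"increments": [{"gripper": -1, "linear": [0, 0, 0], "delta_rot": [0, 0, 0]}, {"gripper": -1, "linear": [0, 0, 0], "delta_rot": [0, 0, 0]}]}}

```text
clock: 13.55
position: [0.452, 0.2693, 0.3097]
ee_rot: [-0.002, 0.438, 0.899, -0.002]
contact_force: [0.6, -0.9, 0.8]
width: 0.0854
gripper_force: 0.0
```

```bash
python3 -c "
from kin import *
pose();d=snap('wrist');pickle.dump(d,open('w2.pkl','wb'));cv2.imwrite('pics/w2.png',d['pixels'])"
```

```text
t 13.55 p [0.452  0.2693 0.3097] ytool 38.01 z [-0.005 -0.002 -1.   ] w 0.0854 gf 0.0 F [ 0.6 -0.9  0.8] q [ 0.41  0.17  1.46 -0.    1.52 -0.26]
```

View pics/w2.png

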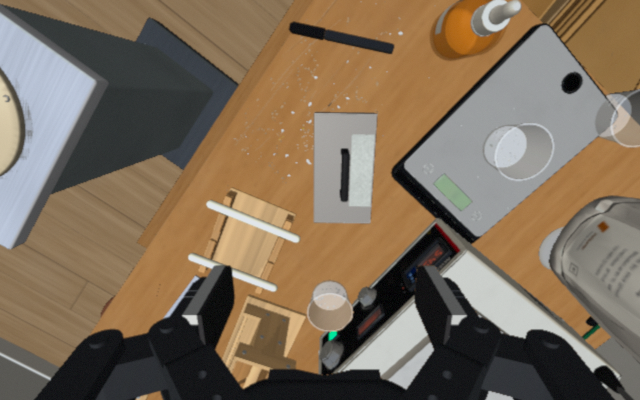

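```bash
python3 - <<'E'
from kin import *
d=load("w2")
P=np.array([unproj(d,q,.026) for q in((314,113),(377,113),(371.5,222.5),(314,222.5))])
print("case",P.mean(0),[np.linalg.norm(P[i]-P[(i+1)%4]).round(4) for i in range(4)])
for a,b in((0,3),(1,2)):
    v=P[a]-P[b];print(np.degrees(np.arctan2(-v[0],v[1])))
B=np.array([unproj(d,q,.062) for q in((345,149),(345,201))]);print("bar",B.mean(0),np.linalg.norm(B[0]-B[1]))
g=cv2.cvtColor(d["pixels"],cv2.COLOR_BGR2GRAY)
m=(g[140:210,325:365]<50).astype(np.uint8);n,_,st,ct=cv2.connectedComponentsWithStats(m);print(st,ct+[325,140])
E
```

```text
case [0.48160147 0.27285381 0.026     ] [np.float64(0.0811), np.float64(0.1521), np.float64(0.0829), np.float64(0.1523)]
37.4696224033593
38.127891777851616
bar [0.47972078 0.27404513 0.062     ] 0.06700347755184348
[[   0    0   40   70 2461]
 [  15    9    9   52  339]] [[344.4973588  174.52864689]
 [344.51917404 174.2920354 ]]
```

Request:
{"method": "send_rows", "body": {"increments": [{"gripper": -1, "linear": [0.014, 0.002, -0.03], "delta_rot": [0, 0, 0]}, {"gripper": -1, "linear": [0.028, 0.004, -0.07], "delta_rot": [0, 0, 0]}, {"gripper": -1, "linear": [0.0285, 0.004, -0.11], "delta_rot": [0, 0, 0]}, {"gripper": -1, "linear": [0.0285, 0.004, -0.15], "delta_rot": [0, 0, 0]}, {"gripper": -0.5, "linear": [0.0285, 0.004, -0.19], "delta_rot": [0, 0, 0]}, {"gripper": -0.2, "linear": [0.0285, 0.004, -0.225], "delta_rot": [0, 0, 0]}, {"gripper": 0, "linear": [0.0285, 0.004, -0.25], "delta_rot": [0, 0, 0]}, {"gripper": 0, "linear": [0.0285, 0.004, -0.272], "delta_rot": [0, 0, 0]}], "newtons": 60}}

```text
clock: 14.4
position: [0.4801, 0.2726, 0.0364]
ee_rot: [-0.002, 0.438, 0.899, -0.002]
contact_force: [1.0, -0.0, 0.4]
width: 0.0424
gripper_force: 0.0
```

Request:
{"method": "send_rows", "body": {"increments": [{"gripper": 0, "linear": [0, 0, 0], "delta_rot": [0, 0, 0]}, {"gripper": 1, "linear": [0, 0, 0], "delta_rot": [0, 0, 0]}, {"gripper": 1, "linear": [0, 0, 0], "delta_rot": [0, 0, 0]}, {"gripper": 1, "linear": [0, 0, 0], "delta_rot": [0, 0, 0]}, {"gripper": 1, "linear": [0, 0, 0], "delta_rot": [0, 0, 0]}, {"gripper": 1, "linear": [0, 0, 0], "delta_rot": [0, 0, 0]}]}}

```text
clock: 15.0
position: [0.4809, 0.2737, 0.039]
ee_rot: [-0.001, 0.437, 0.899, -0.001]
contact_force: [-0.1, -3.2, 6.9]
width: 0.0089
gripper_force: 60.9
```

```bash
python3 -c "
from kin import *
pose()"
```

```text
t 15.0 p [0.4809 0.2737 0.039 ] ytool 38.17 z [-0.003 -0.001 -1.   ] w 0.0089 gf 60.9 F [-0.1 -3.2  6.9] q [ 0.39  0.42  1.82 -0.    0.91 -0.27]
```

```bash
python3 - <<'E'
from kin import *
obs=[("top0",(338.3,145)),("w1",(361,218)),("scene0",(365,186))]
r=least_squares(lambda X:np.concatenate([proj(load(n),X)[0]-np.array(u) for n,u in obs]),[.63,.02,.1])
print(r.x,r.fun.round(1))
X=np.array([.9655,.2605,0])
D0=np.array([.5702,-.0673,0])
for th in(0,15,40,45):
    c,s=np.cos(np.radians(th)),np.sin(np.radians(th))
    t=D0+X*(.018+.041*c-.033*s)+[0,0,.133+.041*s+.033*c]
    print(th,t.round(4),*ik(t,desired(15.1,th),[-.2,.3,1.7,0.2,1,-.5]))
E
```

```text
[0.60631823 0.01551116 0.11463487] [ 3.2  8.5  0.7  5.3 -2.2  5.5]
0 [ 0.6272 -0.0519  0.166 ] [-0.19  0.4   1.49  0.    1.26 -0.46] 0.0
15 [ 0.6176 -0.0545  0.1755] [-0.28  0.26  1.71  0.17  0.96 -0.63] 0.0
40 [ 0.5974 -0.06    0.1846] [-0.5   0.13  2.08  0.92  0.6  -1.46] 0.0
45 [ 0.593  -0.0611  0.1853] [-0.55  0.13  2.15  1.16  0.6  -1.73] 0.0
```

Request:
{"method": "send_rows", "body": {"increments": [{"gripper": 1, "linear": [0, 0, 0.01], "delta_rot": [0, 0, 0]}, {"gripper": 1, "linear": [0, 0, 0.03], "delta_rot": [0, 0, 0]}, {"gripper": 1, "linear": [0, 0, 0.055], "delta_rot": [0, 0, 0]}, {"gripper": 1, "linear": [0, 0, 0.08], "delta_rot": [0, 0, 0]}, {"gripper": 1, "linear": [0, 0, 0.105], "delta_rot": [0, 0, 0]}, {"gripper": 1, "linear": [0, 0, 0.13], "delta_rot": [0, 0, 0]}, {"gripper": 1, "linear": [0, 0, 0.155], "delta_rot": [0, 0, 0]}, {"gripper": 1, "linear": [0, 0, 0.17], "delta_rot": [0, 0, 0]}], "newtons": 90}}

```text
clock: 15.8
position: [0.4809, 0.2746, 0.2101]
ee_rot: [-0.001, 0.437, 0.899, -0.0]
contact_force: [0.3, 0.4, -2.7]
width: 0.0083
gripper_force: 87.9
```

```bash
python3 -c "
from kin import *
pose()
s=snap('scene');cv2.imwrite('pics/s4.png',crop(s,240,100,200,140,3))"
```

```text
t 15.8 p [0.4809 0.2746 0.2101] ytool 38.18 z [-0.002  0.001 -1.   ] w 0.0083 gf 87.9 F [ 0.3  0.4 -2.7] q [ 0.39  0.26  1.58  0.    1.3  -0.27]
```

View pics/s4.png

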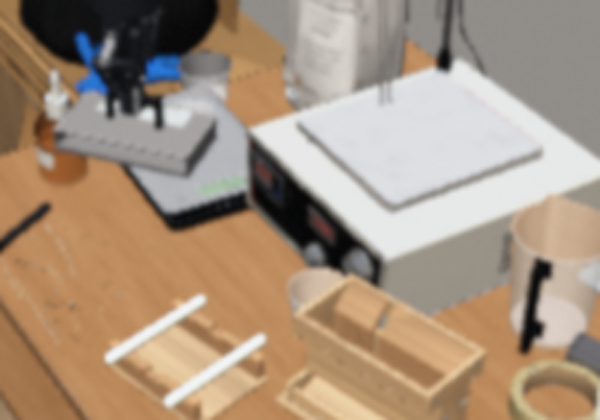

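```bash
python3 -c "
from kin import *
s=snap('scene');a=crop(s,255,128,62,34,12.5);a=cv2.convertScaleAbs(a,alpha=1.6);b=crop(load('scene0'),255,170,62,35,12.5)[:]
cv2.imwrite('pics/s5.png',cv2.resize(np.vstack([a,b]),(740,560)))
for uv,z in(((368,201.7),0),((367.7,181.7),.09),((367.7,181.7),.1),((367.7,181.7),.11)):print(z,unproj(s,uv,z))"
```

```text
0 [0.67516876 0.07496193 0.        ]
0.09 [0.66586625 0.07196838 0.09      ]
0.1 [0.65806932 0.06184826 0.1       ]
0.11 [0.65027238 0.05172813 0.11      ]
```

View pics/s5.png

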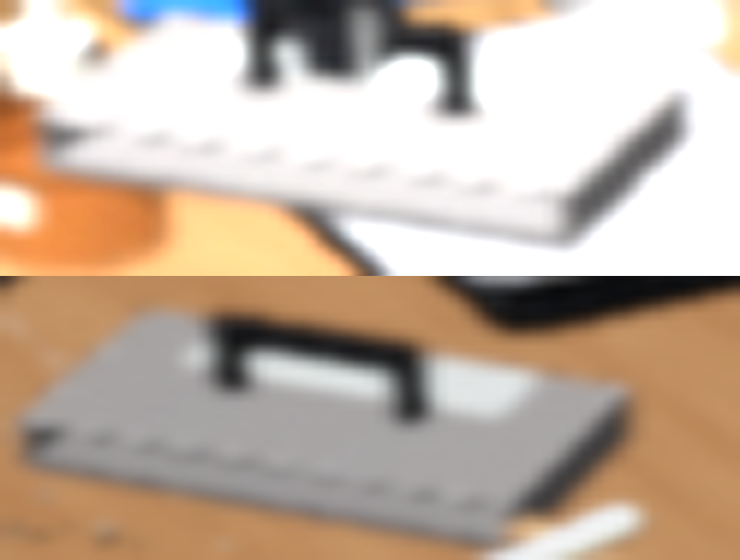

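Request:
{"method": "send_rows", "body": {"increments": [{"gripper": 1, "linear": [0.004, -0.009, 0.002], "delta_rot": [0, 0, -0.011]}, {"gripper": 1, "linear": [0.011, -0.028, 0.004], "delta_rot": [0, 0, -0.034]}, {"gripper": 1, "linear": [0.023, -0.056, 0.006], "delta_rot": [0, 0, -0.068]}, {"gripper": 1, "linear": [0.035, -0.083, 0.008], "delta_rot": [0, 0, -0.102]}, {"gripper": 1, "linear": [0.046, -0.111, 0.01], "delta_rot": [0, 0, -0.136]}, {"gripper": 1, "linear": [0.057, -0.139, 0.01], "delta_rot": [0, 0, -0.17]}, {"gripper": 1, "linear": [0.069, -0.166, 0.01], "delta_rot": [0, 0, -0.204]}, {"gripper": 1, "linear": [0.08, -0.194, 0.01], "delta_rot": [0, 0, -0.238]}]}}

```text
clock: 16.7
position: [0.56, 0.0781, 0.2161]
ee_rot: [-0.003, 0.542, 0.841, -0.002]
contact_force: [0.2, 0.1, -2.9]
width: 0.0082
gripper_force: 87.9
```

Request:
{"method": "send_rows", "body": {"increments": [{"gripper": 1, "linear": [0.011, -0.028, 0], "delta_rot": [0, 0, -0.034]}, {"gripper": 1, "linear": [0.023, -0.055, 0], "delta_rot": [0, 0, -0.068]}, {"gripper": 1, "linear": [0.034, -0.082, 0], "delta_rot": [0, 0, -0.102]}, {"gripper": 1, "linear": [0.044, -0.106, 0], "delta_rot": [0, 0, -0.13]}, {"gripper": 1, "linear": [0.051, -0.122, 0], "delta_rot": [0, 0, -0.15]}, {"gripper": 1, "linear": [0.055, -0.131, 0], "delta_rot": [0, 0, -0.16]}, {"gripper": 1, "linear": [0.0565, -0.135, 0], "delta_rot": [0, 0, -0.165]}, {"gripper": 1, "linear": [0.0565, -0.135, 0], "delta_rot": [0, 0, -0.165]}]}}

```text
clock: 17.5
position: [0.6167, -0.0548, 0.2175]
ee_rot: [-0.003, 0.608, 0.794, -0.001]
contact_force: [0.2, 0.3, -2.9]
width: 0.0083
gripper_force: 87.9
```

```bash
python3 -c "
from kin import *
goto([.6176,-.0545,.1755],desired(15.1,15))
d=snap('wrist');cv2.imwrite('pics/w6.png',d['pixels'])"
```

```text
t 17.5 p [ 0.6167 -0.0548  0.2175] ytool 15.06 z [-0.006  0.001 -1.   ] w 0.0083 gf 87.9 F [ 0.2  0.3 -2.9] q [-0.2   0.35  1.43  0.    1.37 -0.46]
lin [ 0.0009  0.0003 -0.042 ] rot [ 0.067 -0.258  0.   ]
```

View pics/w6.png

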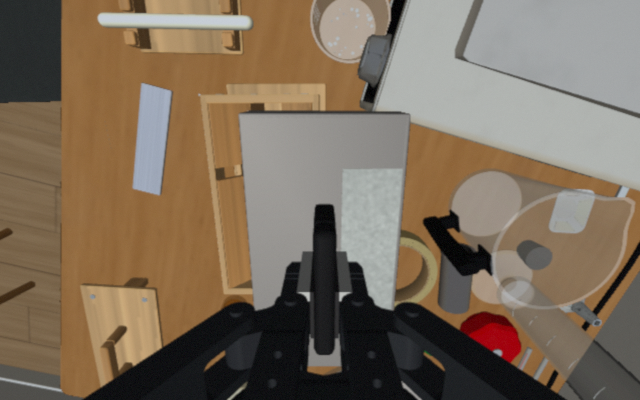

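```bash
python3 -c "
from kin import *
d=snap('wrist');X=np.array([.9655,.2605]);Y=np.array([-.2605,.9655]);C=np.array([.5702,-.0673])
for uv in((242,113),(409,114)):
    p=unproj(d,uv,.2045)[:2]-C;print((p@X).round(4),(p@Y).round(4))
print((np.array([.6167,-.0548])-C)@X,(np.array([.6167,-.0548])-C)@Y)"
```

```text
0.0092 0.0754
0.0879 0.075
0.048151999999999986 -4.449999999999965e-05
```

Request:
{"method": "send_rows", "body": {"increments": [{"gripper": 1, "linear": [0, 0, -0.005], "delta_rot": [0.011, -0.043, 0]}, {"gripper": 1, "linear": [0, 0, -0.012], "delta_rot": [0.022, -0.086, 0]}, {"gripper": 1, "linear": [0, 0, -0.02], "delta_rot": [0.033, -0.129, 0]}, {"gripper": 1, "linear": [0.001, 0, -0.028], "delta_rot": [0.045, -0.172, 0]}, {"gripper": 1, "linear": [0.001, 0, -0.035], "delta_rot": [0.056, -0.215, 0]}, {"gripper": 1, "linear": [0.001, 0, -0.04], "delta_rot": [0.067, -0.258, 0]}, {"gripper": 1, "linear": [0.001, 0, -0.042], "delta_rot": [0.067, -0.258, 0]}, {"gripper": 1, "linear": [0.001, 0, -0.042], "delta_rot": [0.067, -0.258, 0]}]}}

```text
clock: 18.4
position: [0.6175, -0.0543, 0.1761]
ee_rot: [0.079, 0.603, 0.787, 0.103]
contact_force: [-0.9, -0.3, -1.9]
width: 0.0084
gripper_force: 88.1
```

```bash
python3 -c "
from kin import *
X=np.array([.9655,.2605,0]);D0=np.array([.5702,-.0673,0])
pose()
for th in(20,24,28,32,36,40,44):
    c,s=np.cos(np.radians(th)),np.sin(np.radians(th))
    t=D0+X*(.018+.041*c-.033*s)+[0,0,.133+.041*s+.033*c];print(th);goto(t,desired(15.1,th))"|grep -v '^t'
```

```text
20
lin [-0.0036 -0.0012  0.002 ] rot [ 0.023 -0.084 -0.   ]
24
lin [-0.0067 -0.002   0.0037] rot [ 0.041 -0.152 -0.   ]
28
lin [-0.01   -0.0029  0.0053] rot [ 0.059 -0.219 -0.   ]
32
lin [-0.0133 -0.0038  0.0066] rot [ 0.078 -0.287 -0.   ]
36
lin [-0.0167 -0.0047  0.0077] rot [ 0.096 -0.354 -0.   ]
40
lin [-0.0201 -0.0056  0.0086] rot [ 0.114 -0.421 -0.   ]
44
lin [-0.0236 -0.0066  0.0091] rot [ 0.132 -0.489 -0.   ]
```

Request:
{"method": "send_rows", "body": {"increments": [{"gripper": 1, "linear": [-0.001, 0, 0.0005], "delta_rot": [0.006, -0.021, 0]}, {"gripper": 1, "linear": [-0.002, -0.001, 0.001], "delta_rot": [0.012, -0.042, 0]}, {"gripper": 1, "linear": [-0.003, -0.001, 0.0015], "delta_rot": [0.018, -0.063, 0]}, {"gripper": 1, "linear": [-0.0036, -0.0012, 0.002], "delta_rot": [0.023, -0.084, 0]}, {"gripper": 1, "linear": [-0.0044, -0.0014, 0.0024], "delta_rot": [0.0275, -0.101, 0]}, {"gripper": 1, "linear": [-0.0052, -0.0016, 0.0028], "delta_rot": [0.032, -0.118, 0]}, {"gripper": 1, "linear": [-0.006, -0.0018, 0.0032], "delta_rot": [0.0365, -0.135, 0]}, {"gripper": 1, "linear": [-0.0067, -0.002, 0.0037], "delta_rot": [0.041, -0.152, 0]}]}}

```text
clock: 19.2
position: [0.6112, -0.0572, 0.1796]
ee_rot: [0.127, 0.595, 0.776, 0.166]
contact_force: [-0.3, 0.7, -2.8]
width: 0.0079
gripper_force: 88.1
```

Request:
{"method": "send_rows", "body": {"increments": [{"gripper": 1, "linear": [-0.0004, -0.0001, 0.0002], "delta_rot": [0.002, -0.008, 0]}, {"gripper": 1, "linear": [-0.0008, -0.0002, 0.0004], "delta_rot": [0.0045, -0.017, 0]}, {"gripper": 1, "linear": [-0.0012, -0.0003, 0.0006], "delta_rot": [0.0068, -0.025, 0]}, {"gripper": 1, "linear": [-0.0016, -0.0004, 0.0008], "delta_rot": [0.009, -0.034, 0]}, {"gripper": 1, "linear": [-0.002, -0.0005, 0.001], "delta_rot": [0.0112, -0.042, 0]}, {"gripper": 1, "linear": [-0.0025, -0.0007, 0.0012], "delta_rot": [0.0135, -0.05, 0]}, {"gripper": 1, "linear": [-0.0029, -0.0008, 0.0014], "delta_rot": [0.0157, -0.059, 0]}, {"gripper": 1, "linear": [-0.0033, -0.0009, 0.0016], "delta_rot": [0.018, -0.067, 0]}]}}

```text
clock: 20.0
position: [0.608, -0.058, 0.1812]
ee_rot: [0.148, 0.59, 0.77, 0.192]
contact_force: [-1.2, 0.4, -2.4]
width: 0.0081
gripper_force: 88.2
```

Request:
{"method": "send_rows", "body": {"increments": [{"gripper": 1, "linear": [-0.0004, -0.0001, 0.0002], "delta_rot": [0.002, -0.008, 0]}, {"gripper": 1, "linear": [-0.0008, -0.0002, 0.0004], "delta_rot": [0.0045, -0.017, 0]}, {"gripper": 1, "linear": [-0.0012, -0.0003, 0.0005], "delta_rot": [0.0068, -0.025, 0]}, {"gripper": 1, "linear": [-0.0016, -0.0004, 0.0007], "delta_rot": [0.009, -0.034, 0]}, {"gripper": 1, "linear": [-0.002, -0.0005, 0.0008], "delta_rot": [0.0112, -0.042, 0]}, {"gripper": 1, "linear": [-0.0025, -0.0007, 0.001], "delta_rot": [0.0135, -0.05, 0]}, {"gripper": 1, "linear": [-0.0029, -0.0008, 0.0012], "delta_rot": [0.0157, -0.059, 0]}, {"gripper": 1, "linear": [-0.0033, -0.0009, 0.0013], "delta_rot": [0.018, -0.068, 0]}]}}

```text
clock: 20.8
position: [0.6047, -0.0589, 0.1826]
ee_rot: [0.169, 0.584, 0.763, 0.219]
contact_force: [-0.3, -1.1, -1.8]
width: 0.0085
gripper_force: 88.2
```

Request:
{"method": "send_rows", "body": {"increments": [{"gripper": 1, "linear": [-0.0004, -0.0001, 0.0001], "delta_rot": [0.002, -0.008, 0]}, {"gripper": 1, "linear": [-0.0008, -0.0002, 0.0003], "delta_rot": [0.0045, -0.017, 0]}, {"gripper": 1, "linear": [-0.0012, -0.0003, 0.0004], "delta_rot": [0.0068, -0.025, 0]}, {"gripper": 1, "linear": [-0.0016, -0.0004, 0.0005], "delta_rot": [0.009, -0.034, 0]}, {"gripper": 1, "linear": [-0.002, -0.0005, 0.0007], "delta_rot": [0.0112, -0.042, 0]}, {"gripper": 1, "linear": [-0.0025, -0.0007, 0.0008], "delta_rot": [0.0135, -0.05, 0]}, {"gripper": 1, "linear": [-0.0029, -0.0008, 0.001], "delta_rot": [0.0157, -0.059, 0]}, {"gripper": 1, "linear": [-0.0034, -0.0009, 0.0011], "delta_rot": [0.018, -0.067, 0]}]}}

```text
clock: 21.6
position: [0.6013, -0.0598, 0.1836]
ee_rot: [0.189, 0.578, 0.755, 0.245]
contact_force: [-0.2, -0.3, -2.4]
width: 0.0083
gripper_force: 88.2
```

Request:
{"method": "send_rows", "body": {"increments": [{"gripper": 1, "linear": [-0.0008, -0.0002, 0.0002], "delta_rot": [0.0045, -0.017, 0]}, {"gripper": 1, "linear": [-0.0016, -0.0004, 0.0004], "delta_rot": [0.009, -0.034, 0]}, {"gripper": 1, "linear": [-0.0025, -0.0007, 0.0007], "delta_rot": [0.0135, -0.05, 0]}, {"gripper": 1, "linear": [-0.0034, -0.0009, 0.0009], "delta_rot": [0.018, -0.067, 0]}, {"gripper": 1, "linear": [-0.0043, -0.0012, 0.0011], "delta_rot": [0.0225, -0.084, 0]}, {"gripper": 1, "linear": [-0.0052, -0.0014, 0.0012], "delta_rot": [0.027, -0.101, 0]}, {"gripper": 1, "linear": [-0.006, -0.0017, 0.0013], "delta_rot": [0.0315, -0.118, 0]}, {"gripper": 1, "linear": [-0.0069, -0.0019, 0.0014], "delta_rot": [0.036, -0.135, 0]}]}}

```text
clock: 22.4
position: [0.5944, -0.0622, 0.1851]
ee_rot: [0.229, 0.564, 0.736, 0.297]
contact_force: [-0.4, 0.1, -3.3]
width: 0.0087
gripper_force: 88.2
```

Request:
{"method": "send_rows", "body": {"increments": [{"gripper": 1, "linear": [0, 0, 0], "delta_rot": [0, 0, 0]}, {"gripper": 1, "linear": [0, 0, 0], "delta_rot": [0, 0, 0]}, {"gripper": 1, "linear": [0, 0, 0], "delta_rot": [0, 0, 0]}, {"gripper": 1, "linear": [0, 0, 0], "delta_rot": [0, 0, 0]}, {"gripper": 1, "linear": [0, 0, 0], "delta_rot": [0, 0, 0]}, {"gripper": 1, "linear": [0, 0, 0], "delta_rot": [0, 0, 0]}]}}

```text
clock: 23.0
position: [0.5945, -0.0617, 0.1851]
ee_rot: [0.229, 0.564, 0.736, 0.297]
contact_force: [0.3, 0.3, -2.9]
width: 0.0082
gripper_force: 88.2
```

```bash
python3 -c "
from kin import *
pose()"
```

```text
t 23.0 p [ 0.5945 -0.0617  0.1851] ytool 15.15 z [ 0.672  0.18  -0.719] w 0.0082 gf 88.2 F [ 0.3  0.3 -2.9] q [-0.54  0.13  2.13  1.11  0.59 -1.67]
```

```bash
python3 -c "
from kin import *
t=snap('top');s=snap('scene');w=snap('wrist')
a=crop(t,320,130,100,75,4);b=crop(s,310,150,100,75,4)
cv2.imwrite('pics/v7.png',np.vstack([np.hstack([a,b]),cv2.resize(w['pixels'][:270],(800,300))]))"
```

```text
(no output)
```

View pics/v7.png

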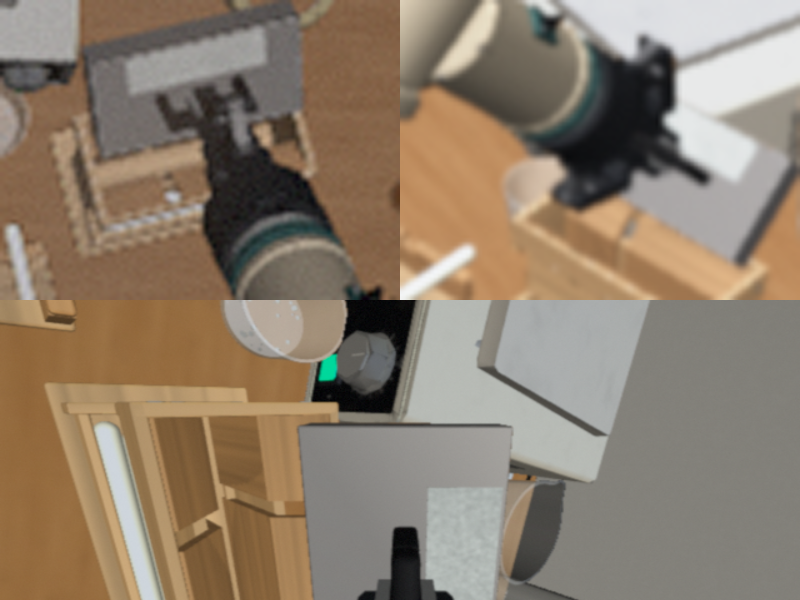

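A rod lies in the pick-up trough (lower panel, (120,500)), so the rods came out of the slot. Now returning the box.

Request:
{"method": "send_rows", "body": {"increments": [{"gripper": 1, "linear": [0.005, 0, 0.01], "delta_rot": [0, 0, 0]}, {"gripper": 1, "linear": [0.01, 0, 0.025], "delta_rot": [-0.03, 0.11, 0]}, {"gripper": 1, "linear": [0.015, 0, 0.04], "delta_rot": [-0.06, 0.22, 0]}, {"gripper": 1, "linear": [0.015, 0, 0.05], "delta_rot": [-0.09, 0.33, 0]}, {"gripper": 1, "linear": [0.015, 0, 0.05], "delta_rot": [-0.12, 0.44, 0]}, {"gripper": 1, "linear": [0.015, 0, 0.05], "delta_rot": [-0.15, 0.55, 0]}, {"gripper": 1, "linear": [0.015, 0, 0.05], "delta_rot": [-0.18, 0.65, 0]}, {"gripper": 1, "linear": [0.015, 0, 0.05], "delta_rot": [-0.2, 0.7415, 0]}]}}

```text
clock: 23.95
position: [0.611, -0.0607, 0.2361]
ee_rot: [0.0, 0.608, 0.794, -0.001]
contact_force: [0.6, 0.4, -2.3]
width: 0.008
gripper_force: 88.1
```

Request:
{"method": "send_rows", "body": {"increments": [{"gripper": 1, "linear": [-0.004, 0.01, 0], "delta_rot": [0, 0, 0.01]}, {"gripper": 1, "linear": [-0.012, 0.03, 0], "delta_rot": [0, 0, 0.03]}, {"gripper": 1, "linear": [-0.024, 0.06, 0], "delta_rot": [0, 0, 0.07]}, {"gripper": 1, "linear": [-0.036, 0.09, 0], "delta_rot": [0, 0, 0.11]}, {"gripper": 1, "linear": [-0.049, 0.125, 0], "delta_rot": [0, 0, 0.15]}, {"gripper": 1, "linear": [-0.061, 0.16, 0], "delta_rot": [0, 0, 0.19]}, {"gripper": 1, "linear": [-0.074, 0.195, 0], "delta_rot": [0, 0, 0.23]}, {"gripper": 1, "linear": [-0.086, 0.23, 0], "delta_rot": [0, 0, 0.27]}]}}

```text
clock: 24.75
position: [0.5209, 0.1698, 0.235]
ee_rot: [0.0, 0.495, 0.869, 0.001]
contact_force: [0.7, -0.4, -3.3]
width: 0.0081
gripper_force: 88.4
```

Request:
{"method": "send_rows", "body": {"increments": [{"gripper": 1, "linear": [-0.012, 0.03, 0], "delta_rot": [0, 0, 0.04]}, {"gripper": 1, "linear": [-0.024, 0.06, 0], "delta_rot": [0, 0, 0.08]}, {"gripper": 1, "linear": [-0.034, 0.085, 0], "delta_rot": [0, 0, 0.11]}, {"gripper": 1, "linear": [-0.041, 0.1, 0], "delta_rot": [0, 0, 0.13]}, {"gripper": 1, "linear": [-0.0425, 0.106, 0], "delta_rot": [0, 0, 0.13]}, {"gripper": 1, "linear": [-0.0425, 0.106, 0], "delta_rot": [0, 0, 0.13]}]}}

```text
clock: 25.35
position: [0.4798, 0.2746, 0.2351]
ee_rot: [0.001, 0.438, 0.899, 0.0]
contact_force: [1.4, 0.2, -3.3]
width: 0.0082
gripper_force: 88.4
```

```bash
python3 -c "
from kin import *
goto([.481,.274,.041],desired(38,0))"
```

```text
t 25.35 p [0.4798 0.2746 0.2351] ytool 38.08 z [ 0.001  0.    -1.   ] w 0.0082 gf 88.4 F [ 1.4  0.2 -3.3] q [ 0.39  0.24  1.55 -0.    1.35 -0.27]
lin [ 0.0012 -0.0006 -0.1941] rot [-0.     0.001 -0.001]
```

```bash
python3 -c "
from kin import *
from rig import get_state
s=snap('scene');old=cv2.imread('pics/s4.png')
def prof(tcp,img,f):
    a=np.radians(38);Xo=np.array([np.cos(a),np.sin(a),0]);Yo=np.array([-np.sin(a),np.cos(a),0])
    for z in(.004,.009,.012,.015,.018,.021,.024):
        P=[tcp+[0,0,-.039+z]-.041*Xo+y*Yo for y in(-.06,-.04,-.02,0,.02,.04,.06)]
        print(z,[int(img[int(round(v)),int(round(u))].mean()) for u,v in f(proj(s,P))])
prof(np.array([.4809,.2746,.2101]),old,lambda q:(q-[240,100])*3+1)
print('now')
prof(get_state()['position'],s['pixels'],lambda q:q)
F=[]
for i in range(12):
    optics=snap('wrist');F.append(get_state()['contact_force'])
print(np.mean(F,0),np.std(F,0))
cv2.imwrite('pics/s8.png',crop(s,255,110,70,45,10))"
```

```text
0.004 [129, 127, 130, 118, 120, 121, 121]
0.009 [147, 146, 145, 144, 144, 148, 145]
0.012 [152, 151, 151, 152, 151, 151, 147]
0.015 [154, 153, 151, 153, 153, 151, 142]
0.018 [152, 149, 148, 154, 150, 148, 125]
0.021 [145, 147, 149, 152, 141, 147, 113]
0.024 [146, 157, 154, 148, 146, 157, 124]
now
0.004 [132, 127, 129, 132, 127, 116, 116]
0.009 [146, 142, 150, 146, 145, 137, 148]
0.012 [152, 151, 150, 152, 151, 150, 148]
0.015 [152, 153, 153, 151, 151, 153, 147]
0.018 [150, 153, 152, 151, 148, 153, 136]
0.021 [150, 151, 145, 146, 148, 149, 120]
0.024 [157, 142, 159, 157, 154, 149, 136]
[ 7.16890130e-04 -1.02204900e-02 -2.33335916e+00] [0.33311215 0.55828594 0.41151267]
```

Request:
{"method": "send_rows", "body": {"increments": [{"gripper": 1, "linear": [0.001, 0, -0.03], "delta_rot": [0, 0, 0]}, {"gripper": 1, "linear": [0.001, 0, -0.07], "delta_rot": [0, 0, 0]}, {"gripper": 1, "linear": [0.001, 0, -0.11], "delta_rot": [0, 0, 0]}, {"gripper": 1, "linear": [0.001, 0, -0.145], "delta_rot": [0, 0, 0]}, {"gripper": 1, "linear": [0.001, 0, -0.17], "delta_rot": [0, 0, 0]}, {"gripper": 1, "linear": [0.001, 0, -0.185], "delta_rot": [0, 0, 0]}, {"gripper": 1, "linear": [0.001, 0, -0.192], "delta_rot": [0, 0, 0]}, {"gripper": 1, "linear": [0.001, 0, -0.196], "delta_rot": [0, 0, 0]}]}}

```text
clock: 26.8
position: [0.4816, 0.2741, 0.0391]
ee_rot: [0.0, 0.438, 0.899, -0.001]
contact_force: [-7.0, -3.3, 19.2]
width: 0.008
gripper_force: 91.5
```

Request:
{"method": "send_rows", "body": {"increments": [{"gripper": 1, "linear": [0, 0, 0], "delta_rot": [0, 0, 0]}, {"gripper": 0.5, "linear": [0, 0, 0], "delta_rot": [0, 0, 0]}, {"gripper": 0, "linear": [0, 0, 0], "delta_rot": [0, 0, 0]}, {"gripper": 0, "linear": [0, 0, 0], "delta_rot": [0, 0, 0]}, {"gripper": 0, "linear": [0, 0, 0.01], "delta_rot": [0, 0, 0]}, {"gripper": 0, "linear": [0, 0, 0.03], "delta_rot": [0, 0, 0]}, {"gripper": 0, "linear": [0, 0, 0.07], "delta_rot": [0, 0, 0]}, {"gripper": 0, "linear": [0, 0, 0.11], "delta_rot": [0, 0, 0]}]}}

```text
clock: 27.6
position: [0.4815, 0.2742, 0.1505]
ee_rot: [0.0, 0.438, 0.899, -0.0]
contact_force: [0.4, 0.8, 0.4]
width: 0.0427
gripper_force: 0.0
```

```bash
python3 -c "
from kin import *
goto([.4259,.1405,.20],desired(105,0))
goto([.4259,.1405,.20],desired(-75,0))"
```

```text
t 27.6 p [0.4815 0.2742 0.1505] ytool 38.04 z [ 0.    -0.001 -1.   ] w 0.0427 gf 0.0 F [0.4 0.8 0.4] q [ 0.39  0.3   1.68 -0.    1.16 -0.27]
lin [-0.0556 -0.1337  0.0495] rot [1.000e-03 1.000e-03 1.169e+00]
t 27.6 p [0.4815 0.2742 0.1505] ytool 38.04 z [ 0.    -0.001 -1.   ] w 0.0427 gf 0.0 F [0.4 0.8 0.4] q [ 0.39  0.3   1.68 -0.    1.16 -0.27]
lin [-0.0556 -0.1337  0.0495] rot [ 1.000e-03 -1.000e-03 -1.973e+00]
```

Request:
{"method": "send_rows", "body": {"increments": [{"gripper": 0, "linear": [-0.005, -0.01, 0.03], "delta_rot": [0, 0, 0.146]}, {"gripper": 0, "linear": [-0.015, -0.03, 0.045], "delta_rot": [0, 0, 0.292]}, {"gripper": 0, "linear": [-0.025, -0.055, 0.05], "delta_rot": [0, 0, 0.438]}, {"gripper": 0, "linear": [-0.035, -0.08, 0.05], "delta_rot": [0, 0, 0.584]}, {"gripper": 0, "linear": [-0.045, -0.105, 0.04], "delta_rot": [0, 0, 0.73]}, {"gripper": 0, "linear": [-0.0556, -0.1337, 0.01], "delta_rot": [0, 0, 0.876]}, {"gripper": 0, "linear": [-0.0556, -0.1337, -0.02], "delta_rot": [0, 0, 1.022]}, {"gripper": 0, "linear": [-0.0556, -0.1337, -0.05], "delta_rot": [0, 0, 1.169]}], "newtons": 30}}

```text
clock: 28.4
position: [0.4266, 0.1399, 0.0994]
ee_rot: [0.002, -0.133, 0.991, 0.0]
contact_force: [0.6, -0.1, 0.2]
width: 0.0423
gripper_force: 0.0
```

```bash
python3 - <<'E'
from kin import *
goto([.4259,.1405,.015],desired(105,0))
d=snap('wrist');pickle.dump(d,open('w9.pkl','wb'))
for a in(d,load('w2'),snap('top')):
    m=(a["pixels"].min(2)>175).astype(np.uint8)
    n,lab,st,ct=cv2.connectedComponentsWithStats(m)
    for i in range(1,n):
        if st[i,4]<80:continue
        ys,xs=np.where(lab==i);P=np.array([unproj(a,(x,y),.036) for x,y in zip(xs,ys)])[:,:2]
        c=P.mean(0);u,sv,vt=np.linalg.svd(P-c,full_matrices=False);l=np.ptp((P-c)@vt[0]);w=np.ptp((P-c)@vt[1])
        if .1<l<.16 and w<.03:print(c.round(4),l.round(3),w.round(3),np.degrees(np.arctan2(vt[0,1],vt[0,0])).round(1))
    print()
E
```

```text
t 28.4 p [0.4266 0.1399 0.0994] ytool 105.27 z [ 0.004  0.001 -1.   ] w 0.0423 gf 0.0 F [ 0.6 -0.1  0.2] q [ 0.16  0.21  1.97  0.    0.96 -1.68]
lin [-0.0007  0.0006 -0.0844] rot [-0.001  0.004 -0.005]
[0.4411 0.0488] 0.138 0.009 14.0
[0.4193 0.1368] 0.138 0.009 14.0

[0.4243 0.138 ] 0.137 0.01 14.0
```

```bash
cat >> kin.py <<'E'
def rods(a,zc=.036,th=175):
    m=(a["pixels"].min(2)>th).astype(np.uint8)
    n,lab,st,ct=cv2.connectedComponentsWithStats(m)
    for i in range(1,n):
        if st[i,4]<80:continue
        ys,xs=np.where(lab==i);P=np.array([unproj(a,(x,y),zc) for x,y in zip(xs,ys)])[:,:2]
        c=P.mean(0);u,sv,vt=np.linalg.svd(P-c,full_matrices=False);l=np.ptp((P-c)@vt[0]);w=np.ptp((P-c)@vt[1])
        if .1<l<.16 and w<.04:print(c.round(4),(((P-c)@vt[0]).max()+((P-c)@vt[0]).min()).round(4)/2,l.round(3),w.round(3),np.degrees(np.arctan2(vt[0,1],vt[0,0])).round(1))
E
python3 - <<'E'
from kin import *
pose();d=snap('wrist')
for th in(140,175,200):rods(d,.036,th)
E
```

```text
t 28.5 p [0.4234 0.1398 0.0969] ytool 104.96 z [-0.006 -0.    -1.   ] w 0.0429 gf 0.0 F [-0.4 -0.5  0.7] q [ 0.16  0.21  1.97  0.    0.97 -1.67]
[0.4407 0.0492] 0.0071 0.138 0.011 14.0
[0.419  0.1368] 0.007 0.139 0.011 14.0
[0.4409 0.0487] 0.00665 0.137 0.009 14.0
[0.4194 0.1368] 0.0065 0.137 0.009 14.0
[0.4413 0.0484] 0.0065 0.135 0.007 14.1
[0.4193 0.1368] 0.0069 0.137 0.007 14.1
```

Request:
{"method": "send_rows", "body": {"increments": [{"gripper": 0, "linear": [0.002, -0.001, -0.03], "delta_rot": [0, 0, -0.017]}, {"gripper": 0, "linear": [0.002, -0.001, -0.055], "delta_rot": [0, 0, -0.017]}, {"gripper": 0, "linear": [0.002, -0.001, -0.075], "delta_rot": [0, 0, -0.017]}, {"gripper": 0, "linear": [0.002, -0.001, -0.083], "delta_rot": [0, 0, -0.017]}, {"gripper": 0.5, "linear": [0.002, -0.001, -0.083], "delta_rot": [0, 0, -0.017]}, {"gripper": 1, "linear": [0.002, -0.001, -0.083], "delta_rot": [0, 0, -0.017]}, {"gripper": 1, "linear": [0.002, -0.001, -0.083], "delta_rot": [0, 0, -0.017]}, {"gripper": 1, "linear": [0.002, -0.001, -0.083], "delta_rot": [0, 0, -0.017]}]}}

```text
clock: 29.35
position: [0.4298, 0.14, 0.0173]
ee_rot: [0.002, -0.122, 0.993, 0.001]
contact_force: [0.1, -0.5, 4.7]
width: 0.0107
gripper_force: 29.5
```

Request:
{"method": "send_rows", "body": {"increments": [{"gripper": 1, "linear": [0, 0, 0], "delta_rot": [0, 0, 0]}, {"gripper": 1, "linear": [0, 0, 0.02], "delta_rot": [0, 0, 0]}, {"gripper": 1, "linear": [0, 0, 0.06], "delta_rot": [0, 0, 0]}, {"gripper": 1, "linear": [0, 0, 0.1], "delta_rot": [0, 0, 0]}, {"gripper": 1, "linear": [0, 0, 0.14], "delta_rot": [0, 0, 0]}, {"gripper": 1, "linear": [0, 0, 0.17], "delta_rot": [0, 0, 0]}, {"gripper": 1, "linear": [0, 0, 0.19], "delta_rot": [0, 0, 0]}, {"gripper": 1, "linear": [0, 0, 0.19], "delta_rot": [0, 0, 0]}]}}

```text
clock: 30.15
position: [0.4301, 0.1399, 0.2091]
ee_rot: [0.004, -0.122, 0.992, 0.001]
contact_force: [-0.4, -0.8, -0.7]
width: 0.0109
gripper_force: 29.5
```

```bash
python3 -c "
from kin import *
goto([.5702,-.0673,.20],desired(15.1,0))"
```

```text
t 30.15 p [0.4301 0.1399 0.2091] ytool 104.04 z [ 0.008  0.002 -1.   ] w 0.0109 gf 29.5 F [-0.4 -0.8 -0.7] q [ 0.16  0.1   1.79  0.    1.24 -1.66]
lin [ 0.1401 -0.2072 -0.0091] rot [ 0.005  0.008 -1.552]
```

Request:
{"method": "send_rows", "body": {"increments": [{"gripper": 1, "linear": [0.01, -0.015, 0], "delta_rot": [0, 0, -0.14]}, {"gripper": 1, "linear": [0.028, -0.042, 0], "delta_rot": [0, 0, -0.28]}, {"gripper": 1, "linear": [0.046, -0.069, 0], "delta_rot": [0, 0, -0.42]}, {"gripper": 1, "linear": [0.064, -0.096, 0], "delta_rot": [0, 0, -0.56]}, {"gripper": 1, "linear": [0.082, -0.123, 0], "delta_rot": [0, 0, -0.7]}, {"gripper": 1, "linear": [0.1, -0.15, 0], "delta_rot": [0, 0, -0.84]}, {"gripper": 1, "linear": [0.118, -0.177, 0], "delta_rot": [0, 0, -0.98]}, {"gripper": 1, "linear": [0.132, -0.198, 0], "delta_rot": [0, 0, -1.12]}]}}

```text
clock: 30.95
position: [0.5603, -0.0599, 0.2041]
ee_rot: [-0.001, 0.427, 0.904, -0.0]
contact_force: [-0.2, -0.0, -0.2]
width: 0.0108
gripper_force: 29.5
```

Request:
{"method": "send_rows", "body": {"increments": [{"gripper": 1, "linear": [0.005, -0.008, 0], "delta_rot": [0, 0, -0.14]}, {"gripper": 1, "linear": [0.009, -0.013, 0], "delta_rot": [0, 0, -0.28]}, {"gripper": 1, "linear": [0.009, -0.013, 0], "delta_rot": [0, 0, -0.42]}, {"gripper": 1, "linear": [0.009, -0.013, 0], "delta_rot": [-0.005, 0.008, -0.432]}, {"gripper": 1, "linear": [0.009, -0.013, 0], "delta_rot": [-0.005, 0.008, -0.432]}]}}

```text
clock: 31.45
position: [0.5688, -0.0712, 0.2047]
ee_rot: [-0.003, 0.607, 0.795, -0.005]
contact_force: [0.5, -0.4, 0.5]
width: 0.0109
gripper_force: 29.4
```

```bash
python3 -c "
from kin import *
goto([.5712,-.0712,.110],desired(15.1,0))
d=snap('wrist');cv2.imwrite('pics/w10.png',d['pixels']);pickle.dump(d,open('w10.pkl','wb'))"
```

```text
t 31.45 p [ 0.5688 -0.0712  0.2047] ytool 15.27 z [-0.01  -0.004 -1.   ] w 0.0109 gf 29.4 F [ 0.5 -0.4  0.5] q [-0.24  0.29  1.55 -0.01  1.31 -0.51]
lin [ 0.0024 -0.     -0.0947] rot [ 0.004 -0.01  -0.003]
```

View pics/w10.png

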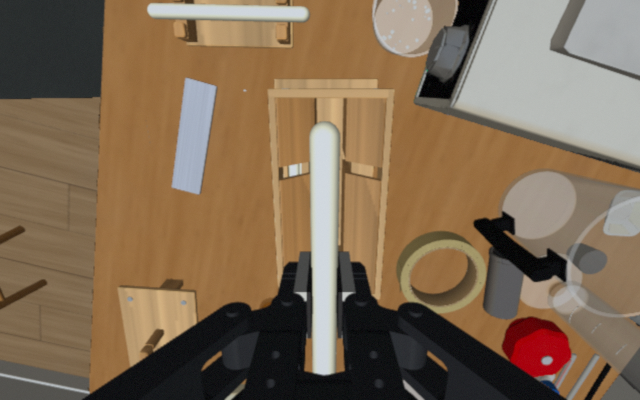

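Request:
{"method": "send_rows", "body": {"increments": [{"gripper": 1, "linear": [0.002, 0, -0.02], "delta_rot": [0.004, -0.01, 0]}, {"gripper": 1, "linear": [0.002, 0, -0.05], "delta_rot": [0.004, -0.01, 0]}, {"gripper": 1, "linear": [0.002, 0, -0.075], "delta_rot": [0.004, -0.01, 0]}, {"gripper": 1, "linear": [0.002, 0, -0.09], "delta_rot": [0.004, -0.01, 0]}, {"gripper": 1, "linear": [0.002, 0, -0.095], "delta_rot": [0.004, -0.01, 0]}, {"gripper": 1, "linear": [0.002, 0, -0.095], "delta_rot": [0.004, -0.01, 0]}, {"gripper": 0.6, "linear": [0.002, 0, -0.095], "delta_rot": [0.004, -0.01, 0]}, {"gripper": 0.6, "linear": [0.002, 0, -0.095], "delta_rot": [0.004, -0.01, 0]}]}}

```text
clock: 32.3
position: [0.5722, -0.0715, 0.1122]
ee_rot: [0.002, 0.608, 0.794, 0.001]
contact_force: [-0.2, 0.4, 0.6]
width: 0.0169
gripper_force: 0.0
```

Request:
{"method": "send_rows", "body": {"increments": [{"gripper": 0.6, "linear": [0, 0, 0], "delta_rot": [0, 0, 0]}, {"gripper": 0.6, "linear": [0, 0, 0], "delta_rot": [0, 0, 0]}, {"gripper": 0.6, "linear": [0, 0, 0.01], "delta_rot": [0, 0, 0]}, {"gripper": 0.6, "linear": [0, 0, 0.03], "delta_rot": [0, 0, 0]}, {"gripper": 0.5, "linear": [0, 0, 0.06], "delta_rot": [0, 0, 0]}, {"gripper": 0, "linear": [0, 0, 0.09], "delta_rot": [0, 0, 0]}]}}

```text
clock: 32.9
position: [0.5711, -0.0713, 0.2025]
ee_rot: [0.001, 0.608, 0.794, 0.001]
contact_force: [1.1, -1.4, 0.2]
width: 0.0349
gripper_force: 0.0
```

```bash
python3 -c "
from kin import *
goto([.4472,.0504,.12],desired(104,0))
d=snap('wrist');pickle.dump(d,open('w11.pkl','wb'))
rods(d)"
```

```text
t 32.9 p [ 0.5711 -0.0713  0.2025] ytool 15.12 z [ 0.002 -0.    -1.   ] w 0.0349 gf 0.0 F [ 1.1 -1.4  0.2] q [-0.25  0.29  1.55  0.    1.29 -0.51]
lin [-0.1239  0.1217 -0.0825] rot [-1.000e-03  2.000e-03  1.551e+00]
[0.4466 0.0515] -0.00025 0.136 0.009 14.0
[ 0.5593 -0.0664] 0.00365 0.13 0.002 -74.8
```

Request:
{"method": "send_rows", "body": {"increments": [{"gripper": 0, "linear": [-0.012, 0.012, 0], "delta_rot": [0, 0, 0.14]}, {"gripper": 0, "linear": [-0.03, 0.03, 0], "delta_rot": [0, 0, 0.28]}, {"gripper": 0, "linear": [-0.048, 0.048, 0], "delta_rot": [0, 0, 0.42]}, {"gripper": 0, "linear": [-0.066, 0.066, 0], "delta_rot": [0, 0, 0.56]}, {"gripper": 0, "linear": [-0.084, 0.084, 0], "delta_rot": [0, 0, 0.7]}, {"gripper": 0, "linear": [-0.1, 0.1, 0], "delta_rot": [0, 0, 0.84]}, {"gripper": 0, "linear": [-0.114, 0.114, 0], "delta_rot": [0, 0, 0.98]}, {"gripper": 0, "linear": [-0.124, 0.122, 0], "delta_rot": [0, 0, 1.12]}]}}

```text
clock: 33.75
position: [0.4463, 0.0516, 0.2018]
ee_rot: [0.001, 0.09, 0.996, 0.001]
contact_force: [0.6, 1.1, 0.8]
width: 0.0428
gripper_force: 0.0
```

Request:
{"method": "send_rows", "body": {"increments": [{"gripper": 0, "linear": [0, 0, -0.03], "delta_rot": [0, 0, 0.14]}, {"gripper": 0, "linear": [0, 0, -0.06], "delta_rot": [0, 0, 0.28]}, {"gripper": 0, "linear": [0, 0, -0.09], "delta_rot": [0, 0, 0.431]}, {"gripper": 0, "linear": [0, 0, -0.1], "delta_rot": [0, 0, 0.431]}, {"gripper": 0, "linear": [0, 0, -0.1], "delta_rot": [0, 0, 0.431]}]}}

```text
clock: 34.25
position: [0.4466, 0.0506, 0.1004]
ee_rot: [-0.001, -0.12, 0.993, 0.001]
contact_force: [0.7, -0.4, 0.9]
width: 0.0426
gripper_force: 0.0
```

```bash
python3 -c "
from kin import *
goto([.4468,.0513,.0155],desired(104,0))"
```

```text
t 34.25 p [0.4466 0.0506 0.1004] ytool 103.81 z [-0.002  0.002 -1.   ] w 0.0426 gf 0.0 F [ 0.7 -0.4  0.9] q [-0.04  0.21  1.96  0.    0.97 -1.86]
lin [ 0.0002  0.0007 -0.0849] rot [-0.002 -0.002  0.003]
```

Request:
{"method": "send_rows", "body": {"increments": [{"gripper": 0, "linear": [0, 0, -0.03], "delta_rot": [0, 0, 0]}, {"gripper": 0, "linear": [0, 0, -0.055], "delta_rot": [0, 0, 0]}, {"gripper": 0, "linear": [0, 0, -0.075], "delta_rot": [0, 0, 0]}, {"gripper": 0, "linear": [0, 0, -0.084], "delta_rot": [0, 0, 0]}, {"gripper": 0.5, "linear": [0, 0, -0.084], "delta_rot": [0, 0, 0]}, {"gripper": 1, "linear": [0, 0, -0.084], "delta_rot": [0, 0, 0]}, {"gripper": 1, "linear": [0, 0, -0.084], "delta_rot": [0, 0, 0]}, {"gripper": 1, "linear": [0, 0, -0.084], "delta_rot": [0, 0, 0]}]}}

```text
clock: 35.05
position: [0.4486, 0.0506, 0.0182]
ee_rot: [0.002, -0.122, 0.993, 0.001]
contact_force: [-0.6, -0.0, 2.9]
width: 0.0108
gripper_force: 29.5
```

Request:
{"method": "send_rows", "body": {"increments": [{"gripper": 1, "linear": [0, 0, 0], "delta_rot": [0, 0, 0]}, {"gripper": 1, "linear": [0, 0, 0.02], "delta_rot": [0, 0, 0]}, {"gripper": 1, "linear": [0, 0, 0.06], "delta_rot": [0, 0, 0]}, {"gripper": 1, "linear": [0, 0, 0.1], "delta_rot": [0, 0, 0]}, {"gripper": 1, "linear": [0, 0, 0.14], "delta_rot": [0, 0, 0]}, {"gripper": 1, "linear": [0, 0, 0.17], "delta_rot": [0, 0, 0]}, {"gripper": 1, "linear": [0, 0, 0.19], "delta_rot": [0, 0, 0]}, {"gripper": 1, "linear": [0, 0, 0.19], "delta_rot": [0, 0, 0]}]}}

```text
clock: 35.85
position: [0.4491, 0.0506, 0.21]
ee_rot: [0.004, -0.122, 0.993, 0.0]
contact_force: [0.0, 0.7, -0.6]
width: 0.011
gripper_force: 29.5
```

```bash
python3 -c "
from kin import *
goto([.5702,-.0673,.205],desired(15.1,0))"
```

```text
t 35.85 p [0.4491 0.0506 0.21  ] ytool 103.99 z [ 0.007  0.002 -1.   ] w 0.011 gf 29.5 F [ 0.   0.7 -0.6] q [-0.04  0.1   1.79  0.    1.25 -1.86]
lin [ 0.1211 -0.1179 -0.005 ] rot [ 0.004  0.007 -1.551]
```

Request:
{"method": "send_rows", "body": {"increments": [{"gripper": 1, "linear": [0.012, -0.012, 0], "delta_rot": [0, 0, -0.14]}, {"gripper": 1, "linear": [0.03, -0.03, 0], "delta_rot": [0, 0, -0.28]}, {"gripper": 1, "linear": [0.048, -0.048, 0], "delta_rot": [0, 0, -0.42]}, {"gripper": 1, "linear": [0.066, -0.066, 0], "delta_rot": [0, 0, -0.56]}, {"gripper": 1, "linear": [0.084, -0.084, 0], "delta_rot": [0, 0, -0.7]}, {"gripper": 1, "linear": [0.1, -0.1, 0], "delta_rot": [0, 0, -0.84]}, {"gripper": 1, "linear": [0.114, -0.112, 0], "delta_rot": [0, 0, -0.98]}, {"gripper": 1, "linear": [0.1217, -0.12, 0], "delta_rot": [0, 0, -1.12]}]}}

```text
clock: 36.65
position: [0.5692, -0.0703, 0.2049]
ee_rot: [-0.001, 0.427, 0.904, 0.0]
contact_force: [-0.6, -0.5, -0.7]
width: 0.0106
gripper_force: 29.4
```

Request:
{"method": "send_rows", "body": {"increments": [{"gripper": 1, "linear": [0, 0, 0], "delta_rot": [0, 0, -0.14]}, {"gripper": 1, "linear": [0, 0, 0], "delta_rot": [0, 0, -0.28]}, {"gripper": 1, "linear": [0, 0, 0], "delta_rot": [0, 0, -0.431]}, {"gripper": 1, "linear": [0, 0, 0], "delta_rot": [0, 0, -0.431]}, {"gripper": 1, "linear": [0, 0, 0], "delta_rot": [0, 0, -0.431]}]}}

```text
clock: 37.15
position: [0.5683, -0.0692, 0.2058]
ee_rot: [-0.0, 0.607, 0.795, 0.0]
contact_force: [0.3, 0.2, -0.6]
width: 0.0108
gripper_force: 29.4
```

```bash
python3 -c "
from kin import *
goto([.5708,-.0693,.110],desired(15.1,0))"
```

```text
t 37.15 p [ 0.5683 -0.0692  0.2058] ytool 15.29 z [-0.  0. -1.] w 0.0108 gf 29.4 F [ 0.3  0.2 -0.6] q [-0.24  0.29  1.55  0.    1.3  -0.51]
lin [ 0.0025 -0.0001 -0.0958] rot [-0.    -0.    -0.003]
```

Request:
{"method": "send_rows", "body": {"increments": [{"gripper": 1, "linear": [0.0025, 0, -0.02], "delta_rot": [0, 0, 0]}, {"gripper": 1, "linear": [0.0025, 0, -0.05], "delta_rot": [0, 0, 0]}, {"gripper": 1, "linear": [0.0025, 0, -0.075], "delta_rot": [0, 0, 0]}, {"gripper": 1, "linear": [0.0025, 0, -0.09], "delta_rot": [0, 0, 0]}, {"gripper": 1, "linear": [0.0025, 0, -0.096], "delta_rot": [0, 0, 0]}, {"gripper": 1, "linear": [0.0025, 0, -0.096], "delta_rot": [0, 0, 0]}, {"gripper": 0.6, "linear": [0.0025, 0, -0.096], "delta_rot": [0, 0, 0]}, {"gripper": 0.6, "linear": [0.0025, 0, -0.096], "delta_rot": [0, 0, 0]}]}}

```text
clock: 37.95
position: [0.5724, -0.0696, 0.1121]
ee_rot: [0.002, 0.608, 0.794, 0.001]
contact_force: [0.6, -0.1, -0.0]
width: 0.017
gripper_force: 0.0
```

Request:
{"method": "send_rows", "body": {"increments": [{"gripper": 0.6, "linear": [0, 0, 0], "delta_rot": [0, 0, 0]}, {"gripper": 0.6, "linear": [0, 0, 0], "delta_rot": [0, 0, 0]}, {"gripper": 0.6, "linear": [0, 0, 0.01], "delta_rot": [0, 0, 0]}, {"gripper": 0.6, "linear": [0, 0, 0.03], "delta_rot": [0, 0, 0]}, {"gripper": 0.5, "linear": [0, 0, 0.07], "delta_rot": [0, 0, 0]}, {"gripper": 0, "linear": [0, 0, 0.11], "delta_rot": [0, 0, 0]}, {"gripper": -0.5, "linear": [-0.01, 0, 0.15], "delta_rot": [0, 0, 0]}, {"gripper": -0.5, "linear": [-0.02, 0, 0.17], "delta_rot": [0, 0, 0]}]}}

```text
clock: 38.75
position: [0.5528, -0.0697, 0.286]
ee_rot: [0.004, 0.608, 0.794, 0.002]
contact_force: [0.2, 0.0, -0.2]
width: 0.0635
gripper_force: 0.0
```

```bash
python3 - <<'E'
from kin import *
goto([.4312,-.324,.25],desired(11,0))
d=snap('wrist');pickle.dump(d,open('w12.pkl','wb'));cv2.imwrite('pics/w12.png',d['pixels'])
# white pixels in and around hopper, in dispenser coordinates at rod-ish height
X=np.array([.9655,.2605]);Y=np.array([-.2605,.9655]);C=np.array([.5702,-.0673])
for nm in('wrist','top'):
    a=d if nm=='wrist' else snap('top')
    m=(a["pixels"].min(2)>150).astype(np.uint8);n,lab,st,ct=cv2.connectedComponentsWithStats(m)
    for i in range(1,n):
        p=unproj(a,ct[i],.06)[:2]-C
        if st[i,4]>5 and abs(p@X)<.1 and abs(p@Y)<.12:print(nm,(p@X).round(3),(p@Y).round(3),st[i])
E
```

```text
t 38.75 p [ 0.5528 -0.0697  0.286 ] ytool 15.13 z [ 0.009 -0.002 -1.   ] w 0.0635 gf 0.0 F [ 0.2  0.  -0.2] q [-0.25  0.22  1.45  0.    1.46 -0.51]
lin [-0.1216 -0.2543 -0.036 ] rot [ 0.002  0.009 -0.072]
wrist 0.067 0.111 [396  68  12   1  12]
wrist -0.004 0.008 [328 110  12 108 993]
wrist -0.031 0.015 [304 152  15  11 127]
top -0.004 0.028 [346 168  25   8  55]
```

Request:
{"method": "send_rows", "body": {"increments": [{"gripper": -0.5, "linear": [-0.015, -0.032, 0], "delta_rot": [0, 0, -0.01]}, {"gripper": -0.5, "linear": [-0.03, -0.064, 0], "delta_rot": [0, 0, -0.02]}, {"gripper": -0.5, "linear": [-0.046, -0.096, 0], "delta_rot": [0, 0, -0.03]}, {"gripper": -0.5, "linear": [-0.061, -0.128, -0.01], "delta_rot": [0, 0, -0.04]}, {"gripper": -0.5, "linear": [-0.077, -0.16, -0.02], "delta_rot": [0, 0, -0.05]}, {"gripper": -0.5, "linear": [-0.092, -0.192, -0.03], "delta_rot": [0, 0, -0.06]}, {"gripper": -0.5, "linear": [-0.107, -0.224, -0.036], "delta_rot": [0, 0, -0.072]}, {"gripper": -0.5, "linear": [-0.1216, -0.2543, -0.036], "delta_rot": [0, 0.009, -0.072]}]}}

```text
clock: 39.65
position: [0.4282, -0.3242, 0.2429]
ee_rot: [-0.005, 0.636, 0.771, -0.002]
contact_force: [0.7, 0.7, -1.0]
width: 0.0641
gripper_force: 0.0
```

Request:
{"method": "send_rows", "body": {"increments": [{"gripper": -0.5, "linear": [0, 0, 0], "delta_rot": [0, 0, 0]}, {"gripper": -0.5, "linear": [0, 0, 0], "delta_rot": [0, 0, 0]}]}}

```text
clock: 39.85
position: [0.4295, -0.3238, 0.244]
ee_rot: [-0.004, 0.637, 0.771, -0.002]
contact_force: [2.0, 1.0, 0.2]
width: 0.0638
gripper_force: 0.0
```

```bash
python3 - <<'E'
from kin import *
pose();d=snap('wrist');pickle.dump(d,open('w13.pkl','wb'));cv2.imwrite('pics/w13.png',d['pixels'])
# expected outline of lid; find wood blob by brightness
hsv=cv2.cvtColor(d["pixels"],cv2.COLOR_BGR2HSV)
q=proj(d,[.4312,-.324,.045])[0];print(q)
u,v=q.astype(int)
for n,(r,c) in dict(row1=(v-60,slice(u-120,u+120,8)),row2=(v,slice(u-120,u+120,8))).items():print(n,d["pixels"][r,c].tolist())
E
```

```text
t 39.85 p [ 0.4295 -0.3238  0.244 ] ytool 10.89 z [-0.008  0.002 -1.   ] w 0.0638 gf 0.0 F [2.  1.  0.2] q [-0.77  0.22  1.55 -0.    1.38 -0.96]
[327.07737249 175.2160807 ]
row1 [[79, 107, 130], [80, 108, 129], [86, 115, 135], [88, 116, 136], [84, 112, 133], [69, 114, 153], [71, 117, 158], [70, 113, 155], [64, 110, 151], [65, 111, 153], [66, 112, 155], [110, 151, 182], [118, 164, 196], [123, 167, 201], [118, 163, 196], [114, 159, 191], [128, 176, 211], [118, 162, 196], [120, 165, 197], [124, 170, 204], [111, 153, 183], [68, 113, 155], [67, 112, 153], [66, 113, 156], [65, 111, 154], [64, 108, 150], [63, 109, 153], [66, 113, 154], [70, 116, 159], [67, 111, 155]]
row2 [[80, 107, 128], [81, 108, 130], [83, 112, 134], [86, 114, 135], [63, 107, 151], [67, 112, 155], [69, 114, 156], [67, 110, 154], [69, 115, 157], [63, 108, 151], [65, 110, 153], [113, 156, 189], [111, 153, 184], [122, 167, 200], [120, 164, 197], [100, 148, 189], [83, 124, 162], [114, 158, 191], [124, 170, 206], [117, 161, 194], [124, 169, 203], [67, 111, 154], [67, 114, 155], [63, 109, 152], [67, 111, 153], [68, 113, 155], [70, 114, 156], [67, 113, 156], [65, 110, 154], [71, 115, 157]]
```

```bash
python3 - <<'E'
from kin import *
d=load('w13');im=d["pixels"].astype(int)
m=((im[...,0]>92)&(im[...,2]-im[...,0]>55)).astype(np.uint8);m=cv2.morphologyEx(m,cv2.MORPH_CLOSE,np.ones((7,7)))
n,lab,st,ct=cv2.connectedComponentsWithStats(m);i=lab[175-60,327];print(st[i])
b=lab==i
def edge(pts,z):
    P=np.array([unproj(d,p,z)[:2] for p in pts]);c=np.median(P,0);
    for _ in range(3):
        u,s,vt=np.linalg.svd(P-P.mean(0));r=(P-P.mean(0))@vt[1];P=P[abs(r)<max(.001,1.5*np.std(r))]
    return P.mean(0),vt[0]
rows=range(st[i,1]+10,st[i,1]+130,4)
L=[(np.where(b[r])[0].min()-.5,r) for r in rows];Rr=[(np.where(b[r])[0].max()+.5,r) for r in rows]
print(L[::5],Rr[::5])
cols=range(st[i,0]+8,st[i,0]+st[i,2]-8,4);T=[(c,np.where(b[:,c])[0].min()-.5) for c in cols];print(T[::5])
Bt=[(c,np.where(b[:,c])[0].max()+.5) for c in cols];print(Bt[::4])
for nm,e in(("L",L),("R",Rr),("T",T)):
    c,v=edge(e,.045);print(nm,c.round(4),np.degrees(np.arctan2(v[1],v[0])).round(2))
E
```

```text
[  288    94    85   150 11677]
[(np.float64(288.5), 104), (np.float64(288.5), 124), (np.float64(290.5), 144), (np.float64(291.5), 164), (np.float64(291.5), 184), (np.float64(292.5), 204)] [(np.float64(371.5), 104), (np.float64(371.5), 124), (np.float64(370.5), 144), (np.float64(369.5), 164), (np.float64(368.5), 184), (np.float64(367.5), 204)]
[(296, np.float64(93.5)), (316, np.float64(93.5)), (336, np.float64(93.5)), (356, np.float64(93.5))]
[(296, np.float64(243.5)), (312, np.float64(243.5)), (328, np.float64(243.5)), (344, np.float64(243.5)), (360, np.float64(243.5))]
L [ 0.39   -0.3184] -78.71
R [ 0.4739 -0.3021] -78.71
T [ 0.4177 -0.2401] 10.93
```

View pics/w13.png

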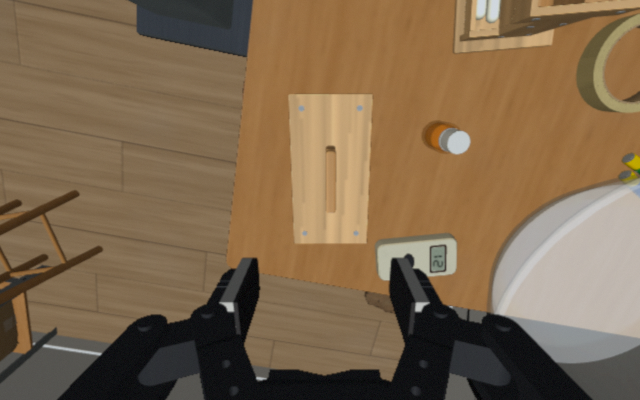

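Lid is whole in view: corners near (289,94),(372,94),(367,243),(293,243), bar (331,147)-(331,212). Two white rod ends also show in the dispenser's trough at (488,8).

Request:
{"method": "send_rows", "body": {"increments": [{"gripper": -0.3, "linear": [0.005, 0.0015, -0.03], "delta_rot": [-0.002, -0.008, 0.005]}, {"gripper": -0.2, "linear": [0.005, 0.0015, -0.07], "delta_rot": [-0.002, -0.008, 0.005]}, {"gripper": 0, "linear": [0.005, 0.0015, -0.11], "delta_rot": [-0.002, -0.008, 0.005]}, {"gripper": 0, "linear": [0.005, 0.0015, -0.14], "delta_rot": [-0.002, -0.008, 0.005]}, {"gripper": 0, "linear": [0.005, 0.0015, -0.165], "delta_rot": [-0.002, -0.008, 0.005]}, {"gripper": 0, "linear": [0.005, 0.0015, -0.18], "delta_rot": [-0.002, -0.008, 0.005]}, {"gripper": 0, "linear": [0.005, 0.0015, -0.187], "delta_rot": [-0.002, -0.008, 0.005]}, {"gripper": 0, "linear": [0.005, 0.0015, -0.187], "delta_rot": [-0.002, -0.008, 0.005]}], "newtons": 50}}

```text
clock: 40.7
position: [0.435, -0.3208, 0.0573]
ee_rot: [0.0, 0.634, 0.774, -0.0]
contact_force: [0.6, -0.8, 0.5]
width: 0.0429
gripper_force: 0.0
```

```bash
python3 -c "
from kin import *
goto([.4344,-.3225,.057],desired(11.2,0))
s=load('scene0');K,r,t=cam(s);print(-r.T@t)
d=load('w13');P=np.array([unproj(d,p,.045) for p in((288.5,93.5),(372,93.5),(366,243.5),(293.5,243.5))]);print(P.mean(0),[np.linalg.norm(P[i]-P[i-1]) for i in range(4)])
print([unproj(d,p,.083) for p in((331,147),(331,212))])"
```

```text
t 40.7 p [ 0.435  -0.3208  0.0573] ytool 11.36 z [-0.    -0.001 -1.   ] w 0.0429 gf 0.0 F [ 0.6 -0.8  0.5] q [-0.76  0.38  1.83 -0.    0.93 -0.96]
lin [-0.0006 -0.0017 -0.0003] rot [ 0.001 -0.    -0.003]
[-0.07389824 -0.88821773  1.03878881]
[ 0.43407841 -0.32233706  0.045     ] [np.float64(0.1678976916705324), np.float64(0.08462234299875646), np.float64(0.16756401066857443), np.float64(0.08568976776135158)]
[array([ 0.42773295, -0.28722886,  0.083     ]), array([ 0.44065421, -0.3517089 ,  0.083     ])]
```

Request:
{"method": "send_rows", "body": {"increments": [{"gripper": 0.5, "linear": [0, 0, 0], "delta_rot": [0, 0, 0]}, {"gripper": 1, "linear": [0, 0, 0], "delta_rot": [0, 0, 0]}, {"gripper": 1, "linear": [0, 0, 0], "delta_rot": [0, 0, 0]}, {"gripper": 1, "linear": [0, 0, 0], "delta_rot": [0, 0, 0]}, {"gripper": 1, "linear": [0, 0, 0], "delta_rot": [0, 0, 0]}, {"gripper": 1, "linear": [0, 0, 0.02], "delta_rot": [0, 0, 0]}, {"gripper": 1, "linear": [0, 0, 0.05], "delta_rot": [0, 0, 0]}, {"gripper": 1, "linear": [0, 0, 0.08], "delta_rot": [0, 0, 0]}], "newtons": 80}}

```text
clock: 41.5
position: [0.4345, -0.3218, 0.1384]
ee_rot: [0.0, 0.634, 0.773, -0.0]
contact_force: [-0.6, -0.5, -1.5]
width: 0.0086
gripper_force: 78.3
```

Request:
{"method": "send_rows", "body": {"increments": [{"gripper": 1, "linear": [0, 0, 0.04], "delta_rot": [0, 0, 0]}, {"gripper": 1, "linear": [0, 0, 0.08], "delta_rot": [0, 0, 0]}, {"gripper": 1, "linear": [0, 0, 0.12], "delta_rot": [0, 0, 0]}, {"gripper": 1, "linear": [0, 0, 0.16], "delta_rot": [0, 0, 0]}, {"gripper": 1, "linear": [0, 0, 0.2], "delta_rot": [0, 0, 0]}, {"gripper": 1, "linear": [0, 0, 0.24], "delta_rot": [0, 0, 0]}, {"gripper": 1, "linear": [0, 0, 0.28], "delta_rot": [0, 0, 0]}, {"gripper": 1, "linear": [0, 0, 0.32], "delta_rot": [0, 0, 0]}]}}

```text
clock: 42.3
position: [0.4345, -0.3218, 0.4595]
ee_rot: [0.001, 0.634, 0.773, -0.0]
contact_force: [0.8, -1.2, -0.8]
width: 0.0082
gripper_force: 78.3
```

Request:
{"method": "send_rows", "body": {"increments": [{"gripper": 1, "linear": [0, 0, 0.03], "delta_rot": [0, 0, 0]}, {"gripper": 1, "linear": [0, 0, 0.06], "delta_rot": [0, 0, 0]}, {"gripper": 1, "linear": [0, 0, 0.09], "delta_rot": [0, 0, 0]}, {"gripper": 1, "linear": [0, 0, 0.11], "delta_rot": [0, 0, 0]}, {"gripper": 1, "linear": [0, 0, 0.11], "delta_rot": [0, 0, 0]}]}}

```text
clock: 42.8
position: [0.4352, -0.3225, 0.5704]
ee_rot: [0.004, 0.634, 0.773, -0.001]
contact_force: [0.4, -0.3, -1.5]
width: 0.0084
gripper_force: 78.4
```

```bash
cat > lidchk.py <<'E'
from kin import *
st=pose();s=snap('scene');pickle.dump(s,open('s14.pkl','wb'))
q=np.array(st["ee_rot"]);T=R.from_quat(q[[1,2,3,0]]).as_matrix();Z=-T[:,2];X=T[:,1];Y=np.cross(Z,X)
o=np.array(st["position"])+.019*-T[:,2]-.037*Z   # plate underside centre
L=lambda x,y,z:o+x*X+y*Y+z*Z
print(proj(s,[L(a,b,0) for a in(-.043,.043) for b in(-.084,.084)]).round(0).tolist())
for z in(-.025,-.032,-.037):
    print(z,[(y,s["pixels"][int(round(v)),int(round(u))].tolist()) for y in range(-84,85,7) for u,v in proj(s,L(-.004,y/1000,z))])
print("plate edge colour",[s["pixels"][int(round(v)),int(round(u))].tolist() for y in(-60,0,60) for u,v in proj(s,L(-.043,y/1000,.003))])
E
python3 lidchk.py
```

```text
t 42.8 p [ 0.4352 -0.3225  0.5704] ytool 11.27 z [ 0.005 -0.006 -1.   ] w 0.0084 gf 78.4 F [ 0.4 -0.3 -1.5] q [-0.77  0.24  0.73 -0.    2.16 -0.96]
[[424.0, 167.0], [354.0, 129.0], [455.0, 147.0], [384.0, 113.0]]
-0.025 [(-84, [146, 165, 183]), (-77, [95, 123, 154]), (-70, [67, 99, 134]), (-63, [130, 171, 205]), (-56, [162, 205, 233]), (-49, [166, 206, 233]), (-42, [168, 210, 236]), (-35, [162, 205, 232]), (-28, [164, 206, 233]), (-21, [163, 205, 233]), (-14, [163, 205, 233]), (-7, [164, 206, 233]), (0, [164, 206, 233]), (7, [164, 207, 234]), (14, [163, 206, 233]), (21, [164, 207, 234]), (28, [163, 205, 233]), (35, [163, 206, 233]), (42, [163, 205, 233]), (49, [163, 205, 233]), (56, [162, 205, 233]), (63, [162, 204, 232]), (70, [161, 204, 232]), (77, [160, 203, 231]), (84, [159, 202, 231])]
-0.032 [(-84, [146, 174, 204]), (-77, [138, 167, 197]), (-70, [66, 97, 132]), (-63, [81, 119, 160]), (-56, [109, 148, 182]), (-49, [126, 166, 200]), (-42, [136, 176, 210]), (-35, [128, 165, 198]), (-28, [131, 171, 205]), (-21, [138, 169, 198]), (-14, [137, 178, 212]), (-7, [144, 187, 220]), (0, [1
[... 247 characters left out ...]
7, [135, 171, 203]), (84, [139, 177, 209])]
-0.037 [(-84, [145, 173, 202]), (-77, [150, 178, 207]), (-70, [73, 107, 142]), (-63, [83, 122, 164]), (-56, [108, 137, 168]), (-49, [128, 153, 176]), (-42, [225, 228, 229]), (-35, [208, 214, 219]), (-28, [183, 194, 205]), (-21, [227, 228, 229]), (-14, [188, 196, 205]), (-7, [134, 144, 154]), (0, [199, 202, 208]), (7, [219, 218, 219]), (14, [199, 202, 209]), (21, [173, 179, 190]), (28, [74, 107, 142]), (35, [78, 112, 149]), (42, [191, 196, 204]), (49, [219, 218, 220]), (56, [216, 215, 218]), (63, [117, 137, 162]), (70, [84, 120, 157]), (77, [160, 171, 187]), (84, [201, 204, 210])]
plate edge colour [[133, 173, 207], [151, 194, 227], [148, 190, 224]]
```

```bash
cat > prof.py <<'E'
from kin import *
from scipy.ndimage import map_coordinates,gaussian_filter1d
def edge(d,p0,dirv,rng,ch=0,step=.00025):
    """strongest gradient along p0+t*dirv"""
    t=np.arange(rng[0],rng[1],step);q=proj(d,p0+t[:,None]*dirv)
    v=map_coordinates(d["pixels"][...,ch].astype(float),[q[:,1],q[:,0]],order=1);g=gaussian_filter1d(v,5,order=1)
    k=np.argmax(abs(g[8:-8]))+8;return t[k],g[k]
if __name__=="__main__":
    X=np.array([.9655,.2605,0]);Y=np.array([-.2605,.9655,0]);C=np.array([.5702,-.0673,.119])
    for n in("w1","w12"):
        d=load(n)
        for sg in(-1,1):
            print(n,"x",sg,[tuple(np.round(edge(d,C+y*Y,X*sg,(.034,.052)),4)) for y in(-.06,-.045,-.03,-.01,.01,.045,.055,.065)])
            print(n,"y",sg,[tuple(np.round(edge(d,C+x*X,Y*sg,(.074,.092)),4)) for x in(-.03,-.02,-.01,0,.01,.02,.03)])
    st=pose();d=snap("wrist");pickle.dump(d,open("w15.pkl","wb"))
    q=np.array(st["ee_rot"]);T=R.from_quat(q[[1,2,3,0]]).as_matrix();Z=-T[:,2];LX=T[:,1];LY=np.cross(Z,LX)
    o=np.array(st["position"])+.019*Z-.037*Z+.006*Z
    print("lid +y",[tuple(np.round(edge(d,o+x*LX,LY,(.07,.1)),4)) for x in(-.03,-.02,-.01,.01,.02,.03)])
    for sg in(-1,1):print("lid x",sg,[tuple(np.round(edge(d,o+y*LY,LX*sg,(.034,.054)),4)) for y in(.0,.02,.04,.05,.06,.07)])
    # bar end
    b=o+.038*Z;print("bar",[tuple(np.round(edge(d,b+x*LX,LY,(.024,.04)),4)) for x in(-.003,0,.003)])
E
python3 prof.py
```

```text
w1 x -1 [(np.float64(0.0368), np.float64(2.7192)), (np.float64(0.0425), np.float64(-2.7726)), (np.float64(0.0423), np.float64(-2.6708)), (np.float64(0.0423), np.float64(-2.887)), (np.float64(0.042), np.float64(-2.8257)), (np.float64(0.0455), np.float64(2.3857)), (np.float64(0.0458), np.float64(2.4767)), (np.float64(0.0423), np.float64(-2.5264))]
w1 y -1 [(np.float64(0.0785), np.float64(3.7686)), (np.float64(0.0782), np.float64(4.4816)), (np.float64(0.0782), np.float64(4.4318)), (np.float64(0.0782), np.float64(4.3779)), (np.float64(0.0782), np.float64(4.4598)), (np.float64(0.0782), np.float64(4.3319)), (np.float64(0.0838), np.float64(-3.367))]
w1 x 1 [(np.float64(0.043), np.float64(-2.8151)), (np.float64(0.0433), np.float64(-3.0382)), (np.float64(0.043), np.float64(-3.1969)), (np.float64(0.0428), np.float64(-3.4729)), (np.float64(0.043), np.float64(-3.1824)), (np.float64(0.0433), np.float64(-3.3218)), (np.float64(0.043), np.float64(-3.1855)), (np.float64(0.0385), np.float64(2.6553))]
w1 y 1 [(np.float64(0.078), np.float64(3.5775)), (np.float64(0.0772), np.float64(4.2943)), (np.float64
[... 1876 characters left out ...]
p.float64(0.0843), np.float64(-4.1788))]
lid x -1 [(np.float64(0.042), np.float64(-2.4418)), (np.float64(0.0423), np.float64(-2.4236)), (np.float64(0.0425), np.float64(-2.372)), (np.float64(0.0423), np.float64(-2.4833)), (np.float64(0.042), np.float64(-2.6422)), (np.float64(0.042), np.float64(-2.5295))]
lid x 1 [(np.float64(0.0415), np.float64(-7.195)), (np.float64(0.0488), np.float64(4.6386)), (np.float64(0.0463), np.float64(4.8178)), (np.float64(0.0458), np.float64(4.5295)), (np.float64(0.0413), np.float64(-3.3633)), (np.float64(0.0413), np.float64(-3.4855))]
bar [(np.float64(0.0335), np.float64(-3.1579)), (np.float64(0.0338), np.float64(-2.9423)), (np.float64(0.033), np.float64(-2.4715))]
```

Rib confirmed on the +y side (wood colour at y=+28…35 mm, none at −28), so the lid needs no half turn.

Request:
{"method": "send_rows", "body": {"increments": [{"gripper": 1, "linear": [0.01, 0.02, -0.025], "delta_rot": [0, 0, 0.01]}, {"gripper": 1, "linear": [0.025, 0.045, -0.06], "delta_rot": [0, 0, 0.02]}, {"gripper": 1, "linear": [0.04, 0.073, -0.095], "delta_rot": [0, 0, 0.03]}, {"gripper": 1, "linear": [0.055, 0.1, -0.13], "delta_rot": [0, 0, 0.04]}, {"gripper": 1, "linear": [0.07, 0.128, -0.165], "delta_rot": [0, 0, 0.05]}, {"gripper": 1, "linear": [0.085, 0.155, -0.2], "delta_rot": [0, 0, 0.06]}, {"gripper": 1, "linear": [0.1, 0.183, -0.235], "delta_rot": [0, 0, 0.067]}, {"gripper": 1, "linear": [0.115, 0.21, -0.27], "delta_rot": [0, 0, 0.067]}]}}

```text
clock: 43.7
position: [0.5485, -0.1103, 0.2946]
ee_rot: [-0.0, 0.608, 0.794, -0.001]
contact_force: [1.5, -0.3, -1.4]
width: 0.0082
gripper_force: 78.3
```

Request:
{"method": "send_rows", "body": {"increments": [{"gripper": 1, "linear": [0.01, 0.02, -0.03], "delta_rot": [0, 0, 0]}, {"gripper": 1, "linear": [0.017, 0.035, -0.05], "delta_rot": [0, 0, 0]}, {"gripper": 1, "linear": [0.0208, 0.045, -0.065], "delta_rot": [0, 0, 0]}, {"gripper": 1, "linear": [0.0208, 0.045, -0.07], "delta_rot": [0, 0, 0]}, {"gripper": 1, "linear": [0.0208, 0.045, -0.07], "delta_rot": [0, 0, 0]}, {"gripper": 1, "linear": [0.0208, 0.045, -0.07], "delta_rot": [0, 0, 0]}]}}

```text
clock: 44.3
position: [0.5704, -0.0678, 0.2283]
ee_rot: [0.001, 0.608, 0.794, -0.001]
contact_force: [-0.0, 0.7, -1.1]
width: 0.0082
gripper_force: 78.3
```

```bash
python3 -c "
from kin import *
goto([.5709,-.0674,.20],desired(15.1,0));snap('wrist');goto([.5709,-.0674,.20],desired(15.1,0))"
```

```text
t 44.3 p [ 0.5704 -0.0678  0.2283] ytool 15.08 z [ 0.002 -0.003 -1.   ] w 0.0082 gf 78.3 F [-0.   0.7 -1.1] q [-0.24  0.28  1.51 -0.    1.35 -0.5 ]
lin [ 0.0005  0.0004 -0.0283] rot [0.003 0.002 0.   ]
t 44.35 p [ 0.5707 -0.068   0.2287] ytool 15.07 z [ 0.003 -0.003 -1.   ] w 0.0084 gf 78.3 F [ 0.7  0.4 -1. ] q [-0.24  0.28  1.51 -0.    1.35 -0.5 ]
lin [ 0.0002  0.0006 -0.0287] rot [0.003 0.003 0.001]
```

Request:
{"method": "send_rows", "body": {"increments": [{"gripper": 1, "linear": [0.0003, 0.0005, -0.015], "delta_rot": [0.003, 0.002, 0]}, {"gripper": 1, "linear": [0.0003, 0.0005, -0.035], "delta_rot": [0.003, 0.002, 0]}, {"gripper": 1, "linear": [0.0003, 0.0005, -0.05], "delta_rot": [0.003, 0.002, 0]}, {"gripper": 1, "linear": [0.0003, 0.0005, -0.06], "delta_rot": [0.003, 0.002, 0]}, {"gripper": 1, "linear": [0.0003, 0.0005, -0.066], "delta_rot": [0.003, 0.002, 0]}, {"gripper": 1, "linear": [0.0003, 0.0005, -0.07], "delta_rot": [0.003, 0.002, 0]}, {"gripper": 1, "linear": [0.0003, 0.0005, -0.07], "delta_rot": [0.003, 0.002, 0]}]}}

```text
clock: 45.05
position: [0.5711, -0.0668, 0.1581]
ee_rot: [-0.0, 0.608, 0.794, 0.0]
contact_force: [0.8, -0.2, -1.1]
width: 0.0083
gripper_force: 78.4
```

```bash
python3 -c "
from kin import *
goto([.5709,-.0674,.137],desired(15.1,0));snap('wrist');goto([.5709,-.0674,.137],desired(15.1,0))"
```

```text
t 45.05 p [ 0.5711 -0.0668  0.1581] ytool 15.1 z [-0.     0.001 -1.   ] w 0.0083 gf 78.4 F [ 0.8 -0.2 -1.1] q [-0.24  0.33  1.62  0.    1.2  -0.5 ]
lin [-0.0002 -0.0006 -0.0211] rot [-0.001 -0.    -0.   ]
t 45.1 p [ 0.5713 -0.0668  0.1584] ytool 15.11 z [ 0.     0.001 -1.   ] w 0.0086 gf 78.4 F [-0.3 -0.6 -0.4] q [-0.24  0.33  1.62  0.    1.2  -0.5 ]
lin [-0.0004 -0.0006 -0.0214] rot [-0.001  0.    -0.   ]
```

Request:
{"method": "send_rows", "body": {"increments": [{"gripper": 1, "linear": [0, 0, -0.003], "delta_rot": [0, 0, 0]}, {"gripper": 1, "linear": [0, 0, -0.006], "delta_rot": [0, 0, 0]}, {"gripper": 1, "linear": [0, 0, -0.009], "delta_rot": [0, 0, 0]}, {"gripper": 1, "linear": [0, 0, -0.012], "delta_rot": [0, 0, 0]}]}}

```text
clock: 45.5
position: [0.571, -0.0666, 0.1458]
ee_rot: [-0.001, 0.608, 0.794, 0.0]
contact_force: [0.1, 1.3, -0.9]
width: 0.0084
gripper_force: 78.4
```

```bash
python3 -c "
from kin import *
goto([.5709,-.0674,.137],desired(15.1,0));snap('wrist');goto([.5709,-.0674,.137],desired(15.1,0))"
```

```text
t 45.5 p [ 0.571  -0.0666  0.1458] ytool 15.12 z [-0.001  0.001 -1.   ] w 0.0084 gf 78.4 F [ 0.1  1.3 -0.9] q [-0.24  0.34  1.64  0.    1.17 -0.5 ]
lin [-0.0001 -0.0008 -0.0088] rot [-0.001 -0.001 -0.   ]
t 45.55 p [ 0.5706 -0.0666  0.1452] ytool 15.12 z [-0.002  0.001 -1.   ] w 0.0086 gf 78.4 F [ 0.1 -0.1 -1.7] q [-0.24  0.34  1.64  0.    1.17 -0.5 ]
lin [ 0.0003 -0.0008 -0.0082] rot [-0.001 -0.002 -0.   ]
```

Request:
{"method": "send_rows", "body": {"increments": [{"gripper": 1, "linear": [0, -0.0006, -0.002], "delta_rot": [0, 0, 0]}, {"gripper": 1, "linear": [0, -0.0006, -0.004], "delta_rot": [0, 0, 0]}, {"gripper": 1, "linear": [0, -0.0006, -0.006], "delta_rot": [0, 0, 0]}, {"gripper": 1, "linear": [0, -0.0006, -0.0075], "delta_rot": [0, 0, 0]}, {"gripper": 1, "linear": [0, -0.0006, -0.009], "delta_rot": [0, 0, 0]}]}}

```text
clock: 46.05
position: [0.5709, -0.0672, 0.1392]
ee_rot: [-0.0, 0.608, 0.794, 0.0]
contact_force: [-5.8, 2.2, 18.2]
width: 0.0085
gripper_force: 81.0
```

```bash
python3 -c "
from kin import *
pose();snap('wrist');pose()"
```

```text
t 46.05 p [ 0.5709 -0.0672  0.1392] ytool 15.12 z [-0.     0.001 -1.   ] w 0.0085 gf 81.0 F [-5.8  2.2 18.2] q [-0.24  0.34  1.65  0.    1.15 -0.5 ]
t 46.1 p [ 0.5709 -0.0673  0.1393] ytool 15.12 z [ 0.     0.001 -1.   ] w 0.0087 gf 80.0 F [-4.1  1.  10.8] q [-0.24  0.34  1.65  0.    1.15 -0.5 ]
```

Request:
{"method": "send_rows", "body": {"increments": [{"gripper": 0.7, "linear": [0, 0, 0], "delta_rot": [0, 0, 0]}, {"gripper": 0.3, "linear": [0, 0, 0], "delta_rot": [0, 0, 0]}, {"gripper": 0, "linear": [0, 0, 0], "delta_rot": [0, 0, 0]}, {"gripper": 0, "linear": [0, 0, 0], "delta_rot": [0, 0, 0]}, {"gripper": 0, "linear": [0, 0, 0.01], "delta_rot": [0, 0, 0]}, {"gripper": 0, "linear": [0, 0, 0.04], "delta_rot": [0, 0, 0]}, {"gripper": 0, "linear": [-0.01, 0, 0.08], "delta_rot": [0, 0, 0]}, {"gripper": 0, "linear": [-0.02, 0, 0.12], "delta_rot": [0, 0, 0]}]}}

```text
clock: 46.9
position: [0.5507, -0.0672, 0.2584]
ee_rot: [-0.001, 0.608, 0.794, 0.0]
contact_force: [0.6, -0.4, -0.1]
width: 0.0425
gripper_force: 0.0
```

Request:
{"method": "send_rows", "body": {"increments": [{"gripper": 0, "linear": [-0.01, 0.03, 0.03], "delta_rot": [0, 0, 0]}, {"gripper": 0, "linear": [-0.02, 0.04, 0.05], "delta_rot": [0, 0, 0]}, {"gripper": 0, "linear": [-0.02, 0.04, 0.05], "delta_rot": [0, 0, 0]}, {"gripper": 0, "linear": [-0.02, 0.04, 0.05], "delta_rot": [0, 0, 0]}]}}

```text
clock: 47.3
position: [0.5312, -0.0275, 0.3071]
ee_rot: [0.0, 0.608, 0.794, 0.0]
contact_force: [-0.4, -0.7, -0.3]
width: 0.0428
gripper_force: 0.0
```

```bash
cat > fin.py <<'E'
from prof import *
pose();d=snap('wrist');pickle.dump(d,open('w16.pkl','wb'));cv2.imwrite('pics/w16.png',d['pixels'])
X=np.array([.9655,.2605,0]);Y=np.array([-.2605,.9655,0]);C=np.array([.5702,-.0673,.125])
res={}
for nm,dd in(("wrist",d),("scene",snap('scene'))):
  for sg in(-1,1):
    print(nm,"x",sg,[tuple(np.round(edge(dd,C+y*Y,X*sg,(.033,.055)),4)) for y in(-.07,-.05,-.02,.0,.02,.05,.07)])
    print(nm,"y",sg,[tuple(np.round(edge(dd,C+x*X,Y*sg,(.074,.096)),4)) for x in(-.03,-.02,.02,.03)])
E
python3 fin.py
```

```text
t 47.3 p [ 0.5312 -0.0275  0.3071] ytool 15.14 z [ 0.  0. -1.] w 0.0428 gf 0.0 F [-0.4 -0.7 -0.3] q [-0.18  0.18  1.45  0.    1.51 -0.45]
wrist x -1 [(np.float64(0.0428), np.float64(-3.0874)), (np.float64(0.0425), np.float64(-3.3476)), (np.float64(0.0475), np.float64(-2.6378)), (np.float64(0.0478), np.float64(-2.6349)), (np.float64(0.0485), np.float64(-3.2069)), (np.float64(0.048), np.float64(-2.8578)), (np.float64(0.0485), np.float64(-3.2955))]
wrist y -1 [(np.float64(0.0828), np.float64(-3.2876)), (np.float64(0.083), np.float64(-3.2395)), (np.float64(0.083), np.float64(-3.5242)), (np.float64(0.086), np.float64(-0.3523))]
wrist x 1 [(np.float64(0.0363), np.float64(3.4797)), (np.float64(0.0433), np.float64(-0.6812)), (np.float64(0.043), np.float64(-3.8587)), (np.float64(0.0428), np.float64(-4.0872)), (np.float64(0.043), np.float64(-3.6649)), (np.float64(0.043), np.float64(-3.8022)), (np.float64(0.043), np.float64(-3.1956))]
wrist y 1 [(np.float64(0.094), np.float64(-3.7987)), (np.float64(0.0845), np.float64(-4.7992)), (np.float64(0.0842), np.float64(-4.4699)), (np.float64(0.0842), np
[... 297 characters left out ...]
4(0.045), np.float64(-1.4633))]
scene y -1 [(np.float64(0.0842), np.float64(-2.4855)), (np.float64(0.0868), np.float64(-1.6758)), (np.float64(0.0858), np.float64(-2.2217)), (np.float64(0.0863), np.float64(-2.1813))]
scene x 1 [(np.float64(0.0428), np.float64(-2.0404)), (np.float64(0.0428), np.float64(-1.9498)), (np.float64(0.041), np.float64(-0.7818)), (np.float64(0.035), np.float64(0.3595)), (np.float64(0.0425), np.float64(0.0781)), (np.float64(0.04), np.float64(-1.7541)), (np.float64(0.038), np.float64(-1.0901))]
scene y 1 [(np.float64(0.076), np.float64(-0.5058)), (np.float64(0.0878), np.float64(-0.5138)), (np.float64(0.0923), np.float64(0.2086)), (np.float64(0.082), np.float64(-1.7456))]
```

```bash
python3 -c "
from kin import *
t=snap('top');print('loose rods:');rods(t,.006,150);rods(t,.036,150)
t0=load('top0')
for n,(u,v,r) in dict(drop=(188,191,12),cup=(316,160,12),reag=(425,178,8),divider=(364,216,15),case=(254,196,10)).items():print(n,np.abs(t['pixels'][v-r:v+r,u-r:u+r].astype(int)-t0['pixels'][v-r:v+r,u-r:u+r]).mean().round(1))
from rig import sign_off
print(sign_off())"
```

```text
loose rods:
[ 0.6555 -0.1737] -0.00165 0.159 0.034 -100.5
drop 3.2
cup 3.3
reag 28.3
divider 23.6
case 43.1
the job is handed in; nothing more can be done
None
```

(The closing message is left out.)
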